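# Check sample bottle caps, load the autosampler, latch its tray

### The arm

A 7-joint arm with a two-finger parallel gripper is mounted at the origin on the work surface. World frame = base frame: x ahead of the robot, y to its left, z up, the work surface at z = 0. Lengths are in m, angles in rad, forces in N, time in s.
With the tool pointing down it reaches from about 0.375 to 0.925 m from the base axis. Payload 3.1 kg.
Tool frame: the origin (TCP) lies midway between the tips of the shut fingers; the grasp point (between the pads) lies 19 mm behind it; y points along the fingers, x is the direction in which the jaws open and shut, and the axes are right-handed (so a half turn about y gives the same grasp; the last joint's range is limited). The gripper opens to 85 mm and grips with 20 to 120 N. Pads are 22 mm wide; open, the fingers measure 114 mm over their backs; the gripper's body (76 mm by 85 mm) begins 54 mm behind the grasp point. The pads swing forward as they close: fully open they stand 13 mm farther back than shut.
Start: joints at [-1.25, 0.383, 0.044, 1.598, -0.018, 1.161, -0.05], TCP at [0.264, 0.594, 0.231] pointing down, gripper open.
Joint ranges: [-2.61, 2.61], [-0.41, 2.15], [-1.48, 1.57], [0, 2.5], [-1.57, 4.71], [0.05, 1.97], [-2.85, 2.85]. Speed limits (rad/s): [2.79, 2.79, 3.14, 3.14, 3.14, 3.14, 3.14].

### API

Orientations are given as a unit quaternion [x, y, z, w].
In Python, from workcell import robot, get_image, get_calibration gives the robot as it stands.
- The arm moves only by the tool send_rows, never from a script. Its argument "series" is a list of rows, each an object of numbers: "fingers": the opening, from 0 (shut) to 1 (fully open); "tx", "ty", "tz": the shift along the world's x, y, z in units of 25 mm (1.0 is 25 mm); "roll": the turn about the world's z in units of 8 degrees (1.0 is 8 degrees). In form: [{"fingers": .., "tx": .., "ty": .., "tz": .., "roll": ..}, ...]. A call has exactly 10 rows; each row is the pose to reach, as a shift and turn from the pose commanded when the call began; what a row does not reach only later rows make up. A row lasts 1/10 s, in which the tool goes at most 50 mm and 8.59 degrees, less where a joint would pass 70% of its speed; a pose out of reach is approached as far as the arm can. A call with a gripper value outside its range is refused whole. The fingers move at their own pace and stop on an object; "grip_force" is the grip in N (left out, the last holds). Time passes only in rows, so rows that repeat a pose let the fingers close, or fill a call up. It gives the time, the measured TCP pose, the force and the opening at its end, in the units of the state.
- robot.get_state(): the state, without advancing time (a new reading comes with each control period).
- get_image(name): name is "side" or "top" or "wrist"; returns the picture (420x560x3 uint8, red, green, blue); there is no depth.
- get_calibration(name): a dict with "camera_matrix" (3x3 intrinsics, pixels), "dist_coeffs" ([k1, k2, p1, p2, k3] as OpenCV has them; the pictures are not rectified), "position" and "orientation" of the camera in the world. Camera axes: x right, y down, z forward; pixel columns grow to the right and rows downward; lengths in m; the calibration is good to about 2 mm. A picture is of the moment at which its call begins: read the wrist's pose just before it. get_calibration takes no time and is no camera call; for the wrist camera it gives the pose at the moment of the call.
- robot.close_job(): hands the job in, once; it reports no verdict.
The state is a dict: "time_s": time; "joint_pos": joint angles; "qd": joint speeds; "joint_efforts": joint torques, N m; "position": TCP position; "ee_rot": TCP orientation; "ft_force": force on the tool from outside, world axes, zero at the start; "wrist_torque": the same for the moment, N m; "opening": opening from 0.0 (shut) to 1.0 (fully open).
Only numpy, scipy, OpenCV 4.12 (cv2) and the standard library are available. Lean on these libraries where they do the work, as an engineer would, in place of code of your own. Each camera call takes 0.05 s, during which the arm holds its last target.

### The job

Some of the square sample bottles in the blue rack were never capped tightly, which only a light test twist of each cap can tell. Stand every bottle whose cap holds tight in a well of the pulled-out autosampler tray, and every bottle whose cap turns in a compartment of the white tray so that it can be prepared again, each upright with its cap on. With the tight bottles loaded, press the autosampler tray home until its push-push latch catches, let go and make sure that it stays in; leave the other things on the bench where they are.

Things in the scene. Friction and masses are not known exactly. Their poses are not given: they have to be found in the camera images.
- rack: blue plastic bottle rack fixed to the bench, 126 x 190 mm, 34 mm high, origin at the centre of its underside. 2 x 3 square pockets 37 mm wide, floor 6 mm above the bench, centred at x = -32, +32 and y = -64, 0, +64 mm; some hold a bottle, some are empty. They keep the square bottles from turning (about 6 degrees of play either way).
- bottle_a: amber square glass sample bottle with a black screw cap, 0.13 kg; body 34 x 34 mm and 54 mm tall, sloping shoulder and neck above it, cap from 65 to 86 mm. Origin at the centre of its underside, z up along the bottle, x and y square to its flat sides. None when this bottle is not there. Bottles a to f look the same; whether the cap is tight or loose does not show.
- bottle_b: amber square glass sample bottle with a black screw cap, 0.13 kg; body 34 x 34 mm and 54 mm tall, sloping shoulder and neck above it, cap from 65 to 86 mm. Origin at the centre of its underside, z up along the bottle, x and y square to its flat sides. None when this bottle is not there. Bottles a to f look the same; whether the cap is tight or loose does not show.
- bottle_c: amber square glass sample bottle with a black screw cap, 0.13 kg; body 34 x 34 mm and 54 mm tall, sloping shoulder and neck above it, cap from 65 to 86 mm. Origin at the centre of its underside, z up along the bottle, x and y square to its flat sides. None when this bottle is not there. Bottles a to f look the same; whether the cap is tight or loose does not show.
- bottle_d: amber square glass sample bottle with a black screw cap, 0.13 kg; body 34 x 34 mm and 54 mm tall, sloping shoulder and neck above it, cap from 65 to 86 mm. Origin at the centre of its underside, z up along the bottle, x and y square to its flat sides. None when this bottle is not there. Bottles a to f look the same; whether the cap is tight or loose does not show.
- bottle_e: amber square glass sample bottle with a black screw cap, 0.13 kg; body 34 x 34 mm and 54 mm tall, sloping shoulder and neck above it, cap from 65 to 86 mm. Origin at the centre of its underside, z up along the bottle, x and y square to its flat sides. None when this bottle is not there. Bottles a to f look the same; whether the cap is tight or loose does not show.
- bottle_f: amber square glass sample bottle with a black screw cap, 0.13 kg; body 34 x 34 mm and 54 mm tall, sloping shoulder and neck above it, cap from 65 to 86 mm. Origin at the centre of its underside, z up along the bottle, x and y square to its flat sides. None when this bottle is not there. Bottles a to f look the same; whether the cap is tight or loose does not show.
- cap_a: ribbed black screw cap of bottle_a, diameter 30 mm, 21 mm tall, a white line on top from the middle to the rim along its own x axis (its direction at the start means nothing). Origin on the bottle's axis at the cap's lower edge, z up. A loose cap turns at 0.05 N m, at least 1.8 rad either way, and does not rise or come off; a tight one holds up to 2 N m: fingers slip round it.
- cap_b: ribbed black screw cap of bottle_b, diameter 30 mm, 21 mm tall, a white line on top from the middle to the rim along its own x axis (its direction at the start means nothing). Origin on the bottle's axis at the cap's lower edge, z up. A loose cap turns at 0.05 N m, at least 1.8 rad either way, and does not rise or come off; a tight one holds up to 2 N m: fingers slip round it.
- cap_c: ribbed black screw cap of bottle_c, diameter 30 mm, 21 mm tall, a white line on top from the middle to the rim along its own x axis (its direction at the start means nothing). Origin on the bottle's axis at the cap's lower edge, z up. A loose cap turns at 0.05 N m, at least 1.8 rad either way, and does not rise or come off; a tight one holds up to 2 N m: fingers slip round it.
- cap_d: ribbed black screw cap of bottle_d, diameter 30 mm, 21 mm tall, a white line on top from the middle to the rim along its own x axis (its direction at the start means nothing). Origin on the bottle's axis at the cap's lower edge, z up. A loose cap turns at 0.05 N m, at least 1.8 rad either way, and does not rise or come off; a tight one holds up to 2 N m: fingers slip round it.
- cap_e: ribbed black screw cap of bottle_e, diameter 30 mm, 21 mm tall, a white line on top from the middle to the rim along its own x axis (its direction at the start means nothing). Origin on the bottle's axis at the cap's lower edge, z up. A loose cap turns at 0.05 N m, at least 1.8 rad either way, and does not rise or come off; a tight one holds up to 2 N m: fingers slip round it.
- cap_f: ribbed black screw cap of bottle_f, diameter 30 mm, 21 mm tall, a white line on top from the middle to the rim along its own x axis (its direction at the start means nothing). Origin on the bottle's axis at the cap's lower edge, z up. A loose cap turns at 0.05 N m, at least 1.8 rad either way, and does not rise or come off; a tight one holds up to 2 N m: fingers slip round it.
- redo_tray: white plastic tray, loose on the bench, 72 x 146 mm, 30 mm high, 0.4 kg; origin at the centre of its underside. Two square compartments, 60 mm wide, centred at x = 0, y = -37 and +37 mm, floor 5 mm above the underside. For bottles that must be prepared again; one bottle stands in each compartment, whichever way it is turned.
- sampler: autosampler fixed on the bench, a white box 420 mm deep (its x), 360 mm wide (y), 200 mm high; origin at the foot of the middle of its front face (the housing spans x = 0 to 420 mm); the bottle tray slides out through that face along its -x axis.
- tray (a joint): how far the bottle tray is pulled out (m): 0 latched, 0.13 to 0.16 at the start, -0.010 at its stop. 1 N of friction; over the last 30 mm an ejector spring pushes outward with 2 to 6 N. Push-push latch: press slowly to the stop, 10 mm past the latched place (6 to 11 N), and let go: it comes back to 0 and stays. Pressed too little it springs out to about 0.035; pressing a latched tray to the stop frees it.
- tray_handle (a point): middle of the front face of the tray's handle, an aluminium bar 110 mm long (along the sampler's y), 14 mm high and 14 mm deep, standing 36 mm clear of the tray's front panel, 42 mm above the bench; the axes are the sampler's: pressing towards +x slides the tray in. It moves with the tray.
- well_1 (a point): well of the autosampler's bottle tray at sampler y = 90 mm. The tray is an aluminium block with a row of four square wells, 46 mm wide and 28 mm deep, 60 mm from centre to centre, sides along the sampler's x and y, open above. The point is the centre of the well's floor, 22 mm above the bench, axes as the sampler's; it moves with the tray.
- well_2 (a point): well of the autosampler's bottle tray at sampler y = 30 mm. The tray is an aluminium block with a row of four square wells, 46 mm wide and 28 mm deep, 60 mm from centre to centre, sides along the sampler's x and y, open above. The point is the centre of the well's floor, 22 mm above the bench, axes as the sampler's; it moves with the tray.
- well_3 (a point): well of the autosampler's bottle tray at sampler y = -30 mm. The tray is an aluminium block with a row of four square wells, 46 mm wide and 28 mm deep, 60 mm from centre to centre, sides along the sampler's x and y, open above. The point is the centre of the well's floor, 22 mm above the bench, axes as the sampler's; it moves with the tray.
- well_4 (a point): well of the autosampler's bottle tray at sampler y = -90 mm. The tray is an aluminium block with a row of four square wells, 46 mm wide and 28 mm deep, 60 mm from centre to centre, sides along the sampler's x and y, open above. The point is the centre of the well's floor, 22 mm above the bench, axes as the sampler's; it moves with the tray.
- beaker: empty glass beaker, 66 mm across, 85 mm tall, origin at the centre of its underside; not to be disturbed
- septa_box: blue and white lidded box of cap septa, 75 x 110 x 40 mm, origin at the centre of its underside; not to be disturbed
- wash_bottle: white plastic bottle with red cap, 60 mm across, 150 mm tall, origin at the centre of its underside; not to be disturbed
There are look-alikes about, which are no part of the job. What is shaped like the redo_tray but pink is not meant.

How it is judged:
By the outcome, as a careful person would: the job done as asked, in the order asked, and still so for the second after the job is handed in, with the robot touching nothing.
Of bottle_a, bottle_b, bottle_e, bottle_f only 2 to 4 are there at a start; the rules pass over those that are not, and their reading is None.
At some moment in a run one of redo_tray may be knocked a few centimetres aside while the robot is not near it.
It also fails if it takes over 210 s, if anything falls off the work surface, if the arm or the gripper's body presses on something with over 40 N, if the wrist force passes 120 N, or if a joint passes its speed limit or range.

## Working session

There is one attempt and no reset: what is moved stays moved. The work goes in short steps, Python scripts to look and compute and a tool call to move; the robot and the scene stay as the last step left them, time stands still between calls to the robot, and variables do not carry over. Pictures are saved under pics/ and viewed, and the job is handed in when it is done.

Besides the shell and the picture viewer there is one more tool, called after ">>>" as a command line: name --argument value ..., lists and objects as JSON in quotes. send_rows: Moves the arm, as the interface text tells. Its arguments: {"type":"object","properties":{"series":{"type":"array","items":{"type":"object","properties":{"fingers":{"type":"number"},"tx":{"type":"number"},"ty":{"type":"number"},"tz":{"type":"number"},"roll":{"type":"number"}}}},"grip_force":{"type":"number"}},"required":["series"]}

```bash
ls; mkdir -p pics; python3 - <<'E'
from workcell import robot,get_image,get_calibration
import cv2
for n in("side","top","wrist"):
    im=get_image(n); cv2.imwrite(f"pics/{n}0.png",im[:,:,::-1])
    c=get_calibration(n); print(n,c)
print(robot.get_state())
E
```

```text
pics
side {'camera_matrix': array([[388.32233128,   0.        , 277.5176082 ],
       [  0.        , 388.32233128, 209.27338339],
       [  0.        ,   0.        ,   1.        ]]), 'dist_coeffs': array([-0.08706104,  0.        ,  0.        ,  0.        ,  0.        ]), 'position': array([0.47827723, 0.77100302, 0.82222586]), 'orientation': array([-0.05341335,  0.91709866, -0.39459217,  0.01934138])}
top {'camera_matrix': array([[441.57655965,   0.        , 282.22544764],
       [  0.        , 441.57655965, 218.7660344 ],
       [  0.        ,   0.        ,   1.        ]]), 'dist_coeffs': array([-0.10801102,  0.        ,  0.        ,  0.        ,  0.        ]), 'position': array([ 0.4157926 , -0.01370857,  1.4539523 ]), 'orientation': array([-0.69958974,  0.71264887, -0.04047602,  0.03267226])}
wrist {'camera_matrix': array([[368.50819455,   0.        , 280.05990992],
       [  0.        , 368.50819455, 212.61294243],
       [  0.        ,   0.        ,   1.        ]]), 'dist_coeffs': array([-0.09069014,  0.        ,  0.        ,  0.        ,  0.        ]), 'position': array([0.20144956, 0.62102762, 0.37286157]), 'orientation': array([0.83101866, 0.53898408, 0.07397622, 0.11589505])}
{'time_s': 0.15, 'joint_pos': array([-1.24978992,  0.38365377,  0.04384659,  1.59923375, -0.01792761,
        1.16117202, -0.04992249]), 'qd': array([-0.00041216, -0.00248354,  0.00030364, -0.00382893,  0.00085436,
       -0.00020465, -0.00087379]), 'joint_efforts': array([ 1.63258497e-03, -4.34053516e+01,  1.02667451e+00, -2.49977642e+01,
        1.07545694e-02,  7.23421981e-03, -1.47535854e-05]), 'position': array([0.26402584, 0.5931497 , 0.23016207]), 'ee_rot': array([ 0.59343107,  0.38455229, -0.38575006, -0.59258416]), 'ft_force': array([ 0.05279393, -0.5983711 ,  0.02637347]), 'wrist_torque': array([-0.03578007, -0.01770338, -0.01555566]), 'opening': 1.001345626665654}
```

View pics/top0.png

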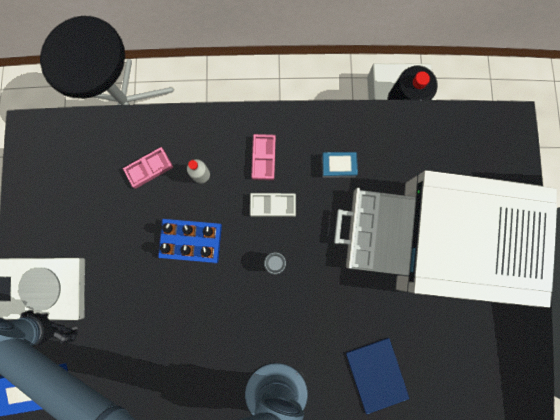

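View pics/side0.png

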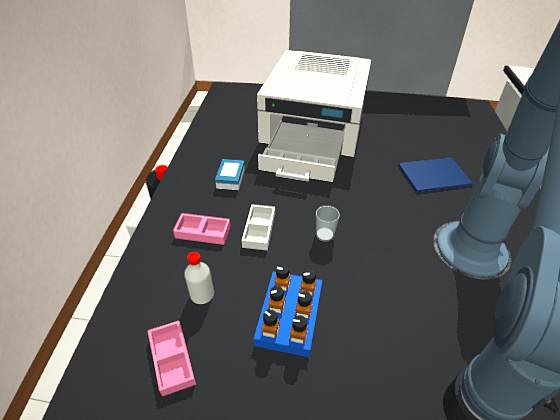

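View pics/wrist0.png

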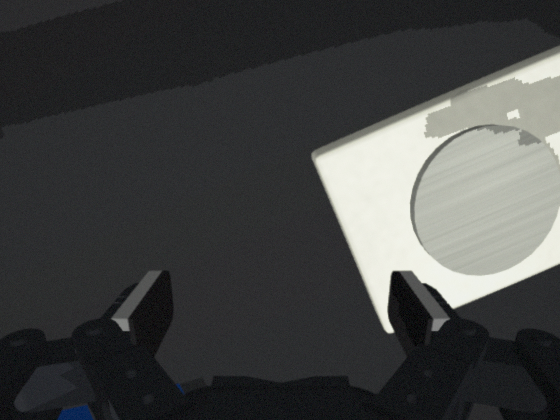

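```bash
cat > h.py <<'E'
import numpy as np, cv2
from scipy.spatial.transform import Rotation as R
from workcell import robot,get_image,get_calibration
def K(c): return np.array(c["camera_matrix"]),np.array(c["dist_coeffs"])
def unproj(c,uv,z):
    k,d=K(c); uv=np.array(uv,float).reshape(-1,1,2)
    n=cv2.undistortPoints(uv,k,d).reshape(-1,2)
    r=R.from_quat(c["orientation"]).as_matrix()
    D=np.c_[n,np.ones(len(n))]@r.T; p=np.array(c["position"])
    return p+D*((z-p[2])/D[:,2])[:,None]
def proj(c,P):
    k,d=K(c); r=R.from_quat(c["orientation"]).as_matrix().T
    t=-r@np.array(c["position"])
    return cv2.projectPoints(np.array(P,float).reshape(-1,1,3),cv2.Rodrigues(r)[0],t,k,d)[0].reshape(-1,2)
def shot(n,name,crop=None,s=1):
    c=get_calibration(n); im=get_image(n)[:,:,::-1].copy()
    cv2.imwrite(f"pics/{name}_raw.png",im)
    if crop: x0,y0,x1,y1=crop; im=cv2.resize(im[y0:y1,x0:x1],None,fx=s,fy=s,interpolation=cv2.INTER_CUBIC)
    cv2.imwrite(f"pics/{name}.png",im); np.save(f"pics/{name}.npy",c,allow_pickle=True)
    return c
def st():
    s=robot.get_state(); e=R.from_quat(s["ee_rot"]).as_matrix()
    print("t",s["time_s"],"p",s["position"].round(4),"jawx",e[:,0].round(3),"app",e[:,1].round(3),e[:,2].round(3),"F",s["ft_force"].round(2),"T",s["wrist_torque"].round(3),"op",round(s["opening"],3),"q",s["joint_pos"].round(2)); return s
E
python3 - <<'E'
from h import *
c=get_calibration("top")
im=cv2.imread("pics/top0.png")
cv2.imwrite("pics/c1.png",cv2.resize(im[120:280,110:310],None,fx=4,fy=3.7,interpolation=cv2.INTER_CUBIC)[:600])
cv2.imwrite("pics/c2.png",cv2.resize(im[160:310,310:450],None,fx=4,fy=4,interpolation=cv2.INTER_CUBIC))
cv2.imwrite("pics/c3.png",cv2.resize(cv2.imread("pics/side0.png")[250:360,235:335],None,fx=5,fy=5,interpolation=cv2.INTER_CUBIC))
print(proj(c,[[0,0,0],[.4,0,0],[.4,.4,0],[.4,-.4,0],[.8,0,0],[.264,.594,.23]]).round())
st()
E
```

```text
[[276. 393.]
 [274. 270.]
 [152. 271.]
 [395. 267.]
 [272. 150.]
 [ 62. 322.]]
t 0.15 p [0.264  0.5931 0.2302] jawx [ 0.407  0.914 -0.002] app [-0.001 -0.002 -1.   ] [-0.914  0.407 -0.   ] F [ 0.05 -0.6   0.03] T [-0.036 -0.018 -0.016] op 1.001 q [-1.25  0.38  0.04  1.6  -0.02  1.16 -0.05]
```

View pics/c1.png

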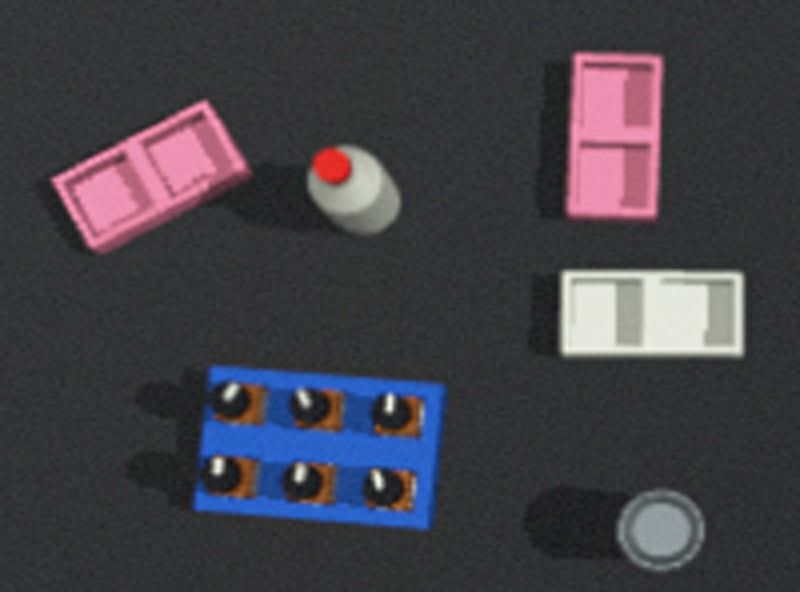

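View pics/c2.png

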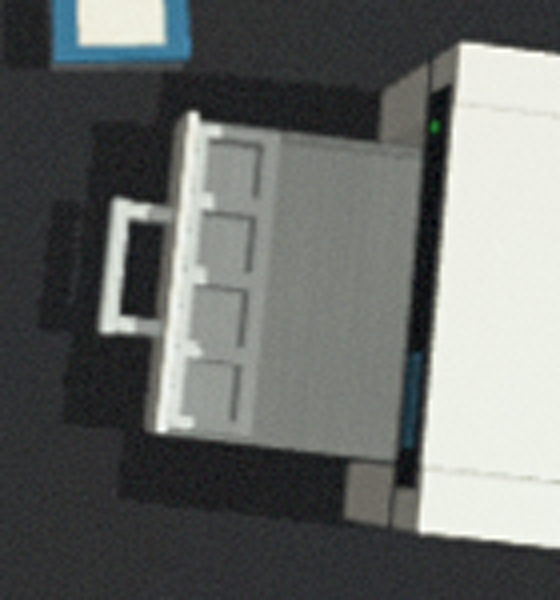

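View pics/c3.png

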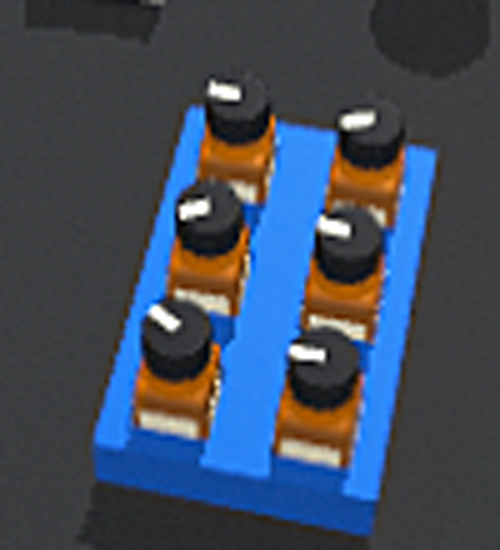

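```bash
python3 - <<'E'
from h import *
c=get_calibration("top")
def rep(n,uv,z):
    P=unproj(c,uv,z)[:,:2]; print(n,P.round(4).tolist(),"mean",P.mean(0).round(4)); return P
f=lambda L:[(110+x/4,120+y/3.7) for x,y in L]
P=rep("rack",f([(210,366),(445,383),(430,528),(195,512)]),.034)
print([np.linalg.norm(P[i]-P[(i+1)%4]).round(4) for i in range(4)])
P=rep("caps",f([(232,399),(310,405),(390,412),(222,474),(304,481),(384,488)]),.092)
P=rep("redo",f([(563,271),(743,271),(742,355),(563,355)]),.03)
print([np.linalg.norm(P[i]-P[(i+1)%4]).round(4) for i in range(4)])
g=lambda L:[(310+x/4,160+y/4) for x,y in L]
P=rep("wells",g([(236,171),(222,242),(216,317),(209,394)]),.022)
P=rep("handle front ends",g([(116,199),(99,333)]),.042)
rep("beaker",f([(660,530)]),.085);rep("wash",f([(370,200)]),.0)
E
```

```text
rack [[0.5696, 0.3583], [0.5512, 0.1665], [0.4253, 0.1794], [0.4419, 0.3697]] mean [0.497  0.2685]
[np.float64(0.1927), np.float64(0.1266), np.float64(0.1911), np.float64(0.1282)]
caps [[0.5351, 0.3255], [0.529, 0.2644], [0.5221, 0.202], [0.4723, 0.333], [0.4655, 0.269], [0.4587, 0.2069]] mean [0.4971 0.2668]
redo [[0.6491, 0.0702], [0.6465, -0.0766], [0.572, -0.0741], [0.5746, 0.0711]] mean [ 0.6105 -0.0024]
[np.float64(0.1468), np.float64(0.0746), np.float64(0.1452), np.float64(0.0745)]
wells [[0.6123, -0.3177], [0.5538, -0.3038], [0.4924, -0.2965], [0.4299, -0.2886]] mean [ 0.5221 -0.3017]
handle front ends [[0.5883, -0.2147], [0.4804, -0.1976]] mean [ 0.5343 -0.2062]
beaker [[0.4202, -0.0053]] mean [ 0.4202 -0.0053]
wash [[0.7223, 0.2334]] mean [0.7223 0.2334]
```

>>> send_rows --series '[{"fingers": 0.6,"tx": 1,"ty": -1.4,"tz": 0.4,"roll": 0.3},{"fingers": 0.6,"tx": 2,"ty": -2.8,"tz": 0.8,"roll": 0.6},{"fingers": 0.6,"tx": 3.2,"ty": -4.4,"tz": 0.8,"roll": 0.9},{"fingers": 0.6,"tx": 4.4,"ty": -6,"tz": 0.8,"roll": 1.2},{"fingers": 0.6,"tx": 5.5,"ty": -7.6,"tz": 0.8,"roll": 1.5},{"fingers": 0.6,"tx": 6.6,"ty": -9.2,"tz": 0.8,"roll": 1.8},{"fingers": 0.6,"tx": 7.7,"ty": -10.6,"tz": 0.8,"roll": 2.1},{"fingers": 0.6,"tx": 8.6,"ty": -12,"tz": 0.8,"roll": 2.34},{"fingers": 0.6,"tx": 9.3,"ty": -12.9,"tz": 0.8,"roll": 2.34},{"fingers": 0.6,"tx": 9.3,"ty": -12.9,"tz": 0.8,"roll": 2.34}]' --grip_force 20

```text
time_s: 1.15
position: [0.5003, 0.2648, 0.2511]
ee_rot: [0.526, 0.473, -0.474, -0.524]
ft_force: [-0.2, 0.5, 0.8]
opening: 0.596
```

```bash
python3 - <<'E'
from h import *
st(); print(shot("wrist","w1"))
E
```

```text
t 1.15 p [0.5003 0.2648 0.2511] jawx [ 0.102  0.995 -0.003] app [ 0.002 -0.003 -1.   ] [-0.995  0.102 -0.002] F [-0.17  0.47  0.76] T [-0.042 -0.027 -0.027] op 0.596 q [-0.76  0.21  0.22  1.79 -0.05  1.15  0.95]
{'camera_matrix': array([[368.50819455,   0.        , 280.05990992],
       [  0.        , 368.50819455, 212.61294243],
       [  0.        ,   0.        ,   1.        ]]), 'dist_coeffs': array([-0.09069014,  0.        ,  0.        ,  0.        ,  0.        ]), 'position': array([0.43178815, 0.27186718, 0.3937409 ]), 'orientation': array([0.73571411, 0.66301114, 0.09149566, 0.10377634])}
```

View pics/w1.png

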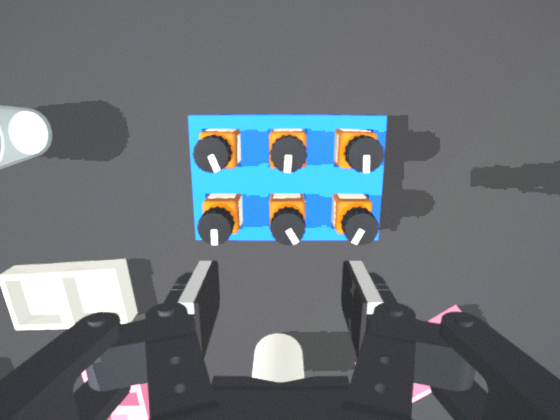

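```bash
python3 - <<'E'
from h import *
im=cv2.imread("pics/w1_raw.png")
cv2.imwrite("pics/w1c.png",cv2.resize(im[100:250,180:395],None,fx=3.7,fy=3.7,interpolation=cv2.INTER_CUBIC))
E
```

```text
(no output)
```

View pics/w1c.png

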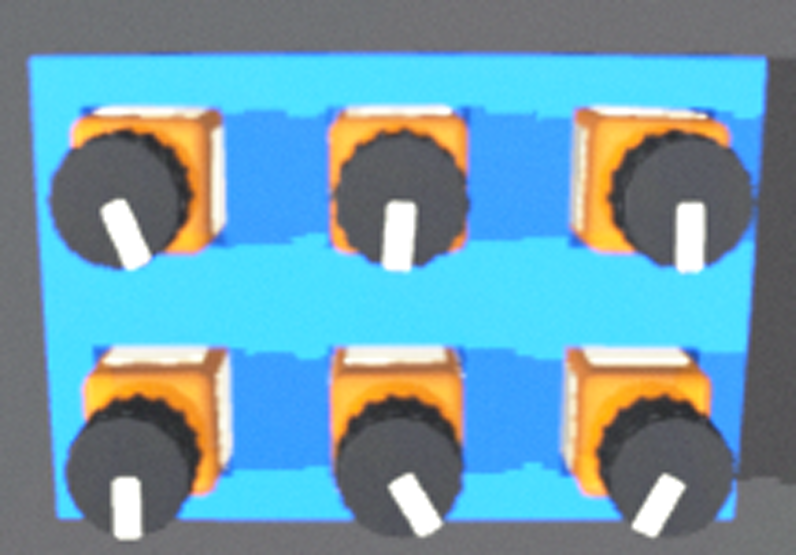

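```bash
python3 - <<'E'
from h import *
c=np.load("pics/w1.npy",allow_pickle=True).item()
f=lambda L:[(180+x/3.7,100+y/3.7) for x,y in L]
C=unproj(c,f([(118,199),(401,202),(690,202),(127,475),(400,473),(672,473)]),.092)[:,:2]; print(C.round(4))
P=unproj(c,f([(30,57),(768,57),(737,520),(57,520)]),.034)[:,:2];print(P.round(4),P.mean(0),C.mean(0))
print([np.linalg.norm(P[i]-P[(i+1)%4]).round(4) for i in range(4)])
for A,n in((C[[0,1,2]],'a'),(C[3:],'b')):
    d=A[2]-A[0]; print(np.degrees(np.arctan2(d[1],d[0])),np.linalg.norm(d))
d=P[1]-P[0];print(np.degrees(np.arctan2(d[1],d[0])));d=P[2]-P[3];print(np.degrees(np.arctan2(d[1],d[0])))
E
```

```text
[[0.4616 0.2117]
 [0.4689 0.2739]
 [0.4753 0.3377]
 [0.5254 0.204 ]
 [0.5315 0.2675]
 [0.5381 0.3308]]
[[0.4285 0.1828]
 [0.4481 0.3724]
 [0.5745 0.3599]
 [0.5546 0.1691]] [0.50142744 0.27105595] [0.50014393 0.27092257]
[np.float64(0.1907), np.float64(0.127), np.float64(0.1919), np.float64(0.1269)]
83.78740303261188 0.12671258500647056
84.29309614616642 0.12742129661902143
84.08787027713178
84.07134126347746
```

>>> send_rows --series '[{"fingers": 0.58,"tx": -0.4,"ty": -0.7,"tz": -1.2},{"fingers": 0.58,"tx": -0.9,"ty": -1.5,"tz": -2.4},{"fingers": 0.58,"tx": -1.42,"ty": -2.41,"tz": -3.6},{"fingers": 0.58,"tx": -1.42,"ty": -2.41,"tz": -4.84},{"fingers": 0.58,"tx": -1.42,"ty": -2.41,"tz": -4.84},{"fingers": 0.58,"tx": -1.42,"ty": -2.41,"tz": -4.84},{"fingers": 0.58,"tx": -1.42,"ty": -2.41,"tz": -4.84},{"fingers": 0.58,"tx": -1.42,"ty": -2.41,"tz": -4.84},{"fingers": 0.58,"tx": -1.42,"ty": -2.41,"tz": -4.84},{"fingers": 0.58,"tx": -1.42,"ty": -2.41,"tz": -4.84}]'

```text
invalid input
```

```bash
python3 - <<'E'
from h import *
st(); shot("wrist","w2")
E
```

```text
t 1.2 p [0.4983 0.2681 0.251 ] jawx [ 0.098  0.995 -0.001] app [ 0.    -0.001 -1.   ] [-0.995  0.098 -0.   ] F [-0.4   0.56  0.42] T [-0.003  0.026  0.016] op 0.601 q [-0.76  0.21  0.22  1.79 -0.05  1.15  0.95]
```

View pics/w2.png

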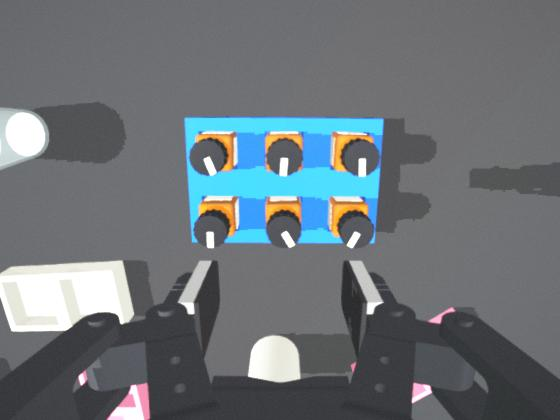

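>>> send_rows --series '[{"fingers": 0.58,"tx": -0.4,"ty": -0.7,"tz": -1.2,"roll": 0},{"fingers": 0.58,"tx": -0.9,"ty": -1.5,"tz": -2.4,"roll": 0},{"fingers": 0.58,"tx": -1.42,"ty": -2.41,"tz": -3.6,"roll": 0},{"fingers": 0.58,"tx": -1.42,"ty": -2.41,"tz": -4.84,"roll": 0},{"fingers": 0.58,"tx": -1.42,"ty": -2.41,"tz": -4.84,"roll": 0},{"fingers": 0.58,"tx": -1.42,"ty": -2.41,"tz": -4.84,"roll": 0},{"fingers": 0.58,"tx": -1.42,"ty": -2.41,"tz": -4.84,"roll": 0},{"fingers": 0.58,"tx": -1.42,"ty": -2.41,"tz": -4.84,"roll": 0},{"fingers": 0.58,"tx": -1.42,"ty": -2.41,"tz": -4.84,"roll": 0},{"fingers": 0.58,"tx": -1.42,"ty": -2.41,"tz": -4.84,"roll": 0}]'

```text
time_s: 2.25
position: [0.462, 0.2116, 0.1311]
ee_rot: [0.523, 0.477, -0.476, -0.522]
ft_force: [0.3, 0.2, -0.5]
opening: 0.58
```

```bash
python3 - <<'E'
from h import *
st(); shot("wrist","w2")
E
```

```text
t 2.25 p [0.462  0.2116 0.1311] jawx [0.092 0.996 0.001] app [ 0.001  0.001 -1.   ] [-0.996  0.092 -0.001] F [ 0.26  0.17 -0.49] T [-0.01   0.051 -0.038] op 0.58 q [-0.71  0.24  0.22  2.03 -0.07  0.87  1.03]
```

View pics/w2.png

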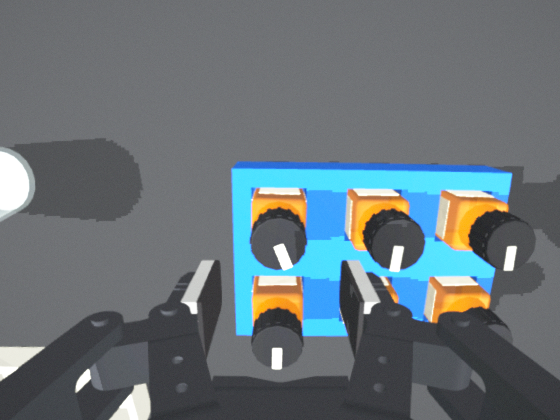

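```bash
python3 - <<'E'
from h import *
c=np.load("pics/w2.npy",allow_pickle=True).item()
print(unproj(c,[(278,243),(393,238)],.092), proj(c,[[.462,.2116,.092],[.462,.2116,.07]]))
E
```

```text
[[0.46133759 0.21012822 0.092     ]
 [0.4643706  0.27083946 0.092     ]] [[280.90571962 243.93068026]
 [280.78608314 230.53651053]]
```

>>> send_rows --series '[{"fingers": 0.58,"tx": 0,"ty": 0,"tz": -0.8,"roll": 0},{"fingers": 0.58,"tx": 0,"ty": 0,"tz": -1.6,"roll": 0},{"fingers": 0.58,"tx": 0,"ty": 0,"tz": -2.4,"roll": 0},{"fingers": 0.58,"tx": 0,"ty": 0,"tz": -2.4,"roll": 0},{"fingers": 0.45,"tx": 0,"ty": 0,"tz": -2.4,"roll": 0},{"fingers": 0.2,"tx": 0,"ty": 0,"tz": -2.4,"roll": 0},{"fingers": 0.2,"tx": 0,"ty": 0,"tz": -2.4,"roll": 0},{"fingers": 0.2,"tx": 0,"ty": 0,"tz": -2.4,"roll": 0},{"fingers": 0.2,"tx": 0,"ty": 0,"tz": -2.4,"roll": 0},{"fingers": 0.2,"tx": 0,"ty": 0,"tz": -2.4,"roll": 0}]'

```text
time_s: 3.3
position: [0.4622, 0.2114, 0.0712]
ee_rot: [0.523, 0.477, -0.476, -0.522]
ft_force: [-0.3, -0.4, 3.7]
opening: 0.344
```

```bash
python3 - <<'E'
from h import *
st(); shot("wrist","w3")
E
```

```text
t 3.3 p [0.4622 0.2114 0.0712] jawx [0.092 0.996 0.001] app [ 0.002  0.001 -1.   ] [-0.996  0.092 -0.002] F [-0.31 -0.41  3.74] T [-0.128  0.044  0.027] op 0.344 q [-0.7   0.34  0.21  2.07 -0.1   0.75  1.06]
```

View pics/w3.png

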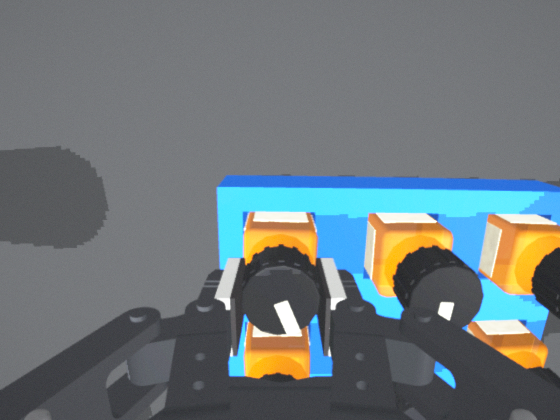

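>>> send_rows --series '[{"fingers": 0.2,"tx": 0,"ty": 0,"tz": 0,"roll": 0.5},{"fingers": 0.2,"tx": 0,"ty": 0,"tz": 0,"roll": 1.0},{"fingers": 0.2,"tx": 0,"ty": 0,"tz": 0,"roll": 1.5},{"fingers": 0.2,"tx": 0,"ty": 0,"tz": 0,"roll": 2.0},{"fingers": 0.2,"tx": 0,"ty": 0,"tz": 0,"roll": 2.5},{"fingers": 0.2,"tx": 0,"ty": 0,"tz": 0,"roll": 3.0},{"fingers": 0.2,"tx": 0,"ty": 0,"tz": 0,"roll": 3.5},{"fingers": 0.2,"tx": 0,"ty": 0,"tz": 0,"roll": 4.0},{"fingers": 0.2,"tx": 0,"ty": 0,"tz": 0,"roll": 4.0},{"fingers": 0.2,"tx": 0,"ty": 0,"tz": 0,"roll": 4.0}]'

```text
time_s: 4.35
position: [0.4615, 0.2108, 0.0704]
ee_rot: [-0.371, -0.602, 0.602, 0.371]
ft_force: [-0.3, -2.1, 2.3]
opening: 0.342
```

```bash
python3 - <<'E'
from h import *
st(); shot("wrist","w4")
E
```

```text
t 4.35 p [0.4615 0.2108 0.0704] jawx [-0.448  0.894 -0.   ] app [ 0. -0. -1.] [-0.894 -0.448  0.   ] F [-0.35 -2.08  2.33] T [-0.346  0.018  0.007] op 0.342 q [-0.6   0.33  0.1   2.06 -0.05  0.75  1.57]
```

View pics/w4.png

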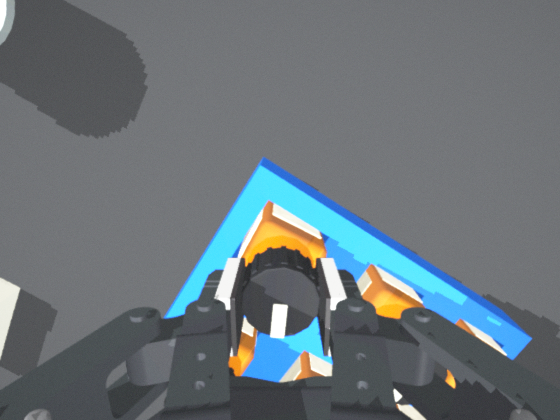

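>>> send_rows --series '[{"fingers": 0.2,"tx": 0,"ty": 0,"tz": 0.6,"roll": 0},{"fingers": 0.2,"tx": 0,"ty": 0,"tz": 1.6,"roll": 0},{"fingers": 0.2,"tx": 0,"ty": 0,"tz": 3.0,"roll": 0},{"fingers": 0.2,"tx": 0,"ty": -0.8,"tz": 4.4,"roll": 0},{"fingers": 0.2,"tx": 0.1,"ty": -2.0,"tz": 5.4,"roll": 0},{"fingers": 0.2,"tx": 0.2,"ty": -3.6,"tz": 6.0,"roll": -0.2},{"fingers": 0.2,"tx": 0.4,"ty": -5.2,"tz": 6.0,"roll": -0.4},{"fingers": 0.2,"tx": 0.5,"ty": -6.8,"tz": 6.0,"roll": -0.4},{"fingers": 0.2,"tx": 0.6,"ty": -8.4,"tz": 6.0,"roll": -0.4},{"fingers": 0.2,"tx": 0.7,"ty": -10,"tz": 6.0,"roll": -0.4}]' --grip_force 40

```text
time_s: 5.4
position: [0.4779, -0.0399, 0.2194]
ee_rot: [-0.387, -0.591, 0.591, 0.388]
ft_force: [0.7, 0.6, -1.9]
opening: 0.338
```

>>> send_rows --series '[{"fingers": 0.2,"tx": 0,"ty": -1.4,"tz": 0,"roll": 0},{"fingers": 0.2,"tx": 0,"ty": -2.8,"tz": 0,"roll": 0},{"fingers": 0.2,"tx": 0,"ty": -4.2,"tz": 0,"roll": 0},{"fingers": 0.2,"tx": 0,"ty": -5.4,"tz": 0,"roll": 0},{"fingers": 0.2,"tx": 0,"ty": -6.2,"tz": 0,"roll": 0},{"fingers": 0.2,"tx": 0,"ty": -7.0,"tz": 0,"roll": 0},{"fingers": 0.2,"tx": 0,"ty": -7.2,"tz": 0,"roll": 0},{"fingers": 0.2,"tx": 0,"ty": -7.2,"tz": 0,"roll": 0},{"fingers": 0.2,"tx": 0,"ty": -7.2,"tz": 0,"roll": 0},{"fingers": 0.2,"tx": 0,"ty": -7.2,"tz": 0,"roll": 0}]'

```text
time_s: 6.4
position: [0.4791, -0.217, 0.2199]
ee_rot: [0.386, 0.592, -0.592, -0.387]
ft_force: [0.4, 0.8, -1.4]
opening: 0.332
```

```bash
python3 - <<'E'
from h import *
st(); shot("wrist","w5")
E
```

```text
t 6.4 p [ 0.4791 -0.217   0.2199] jawx [-0.402  0.916  0.001] app [-0.     0.001 -1.   ] [-0.916 -0.402  0.   ] F [ 0.36  0.8  -1.38] T [ 0.029 -0.047  0.027] op 0.332 q [-0.1   0.17  0.5   1.93 -0.09  1.07  2.42]
```

View pics/w5.png

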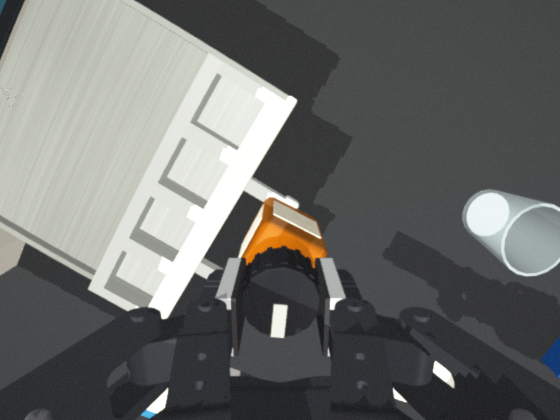

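```bash
python3 - <<'E'
from h import *
im=cv2.imread("pics/w5_raw.png")
cv2.imwrite("pics/w5c.png",cv2.resize(im[50:330,80:310],None,fx=2.14,fy=2.14,interpolation=cv2.INTER_CUBIC))
c=np.load("pics/w5.npy",allow_pickle=True).item()
# predicted well rims from top-camera
o=np.array([.5221,-.3017]);ex=np.array([-.158,-.987]);ey=np.array([.987,-.158])
for y in(.09,.03,-.03,-.09):
    cc=o+ey*y; q=[np.r_[cc+ex*a*.023+ey*b*.023,.05] for a,b in((1,1),(1,-1),(-1,-1),(-1,1))]
    print(y,cc.round(4),((proj(c,q)-[80,50])*2.14).round().tolist())
E
```

```text
0.09 [ 0.6109 -0.3159] [[38.0, 496.0], [80.0, 415.0], [173.0, 469.0], [128.0, 547.0]]
0.03 [ 0.5517 -0.3064] [[94.0, 389.0], [142.0, 300.0], [239.0, 358.0], [188.0, 444.0]]
-0.03 [ 0.4925 -0.297 ] [[157.0, 271.0], [211.0, 174.0], [311.0, 236.0], [255.0, 330.0]]
-0.09 [ 0.4333 -0.2875] [[228.0, 143.0], [288.0, 38.0], [391.0, 104.0], [329.0, 206.0]]
```

View pics/w5c.png

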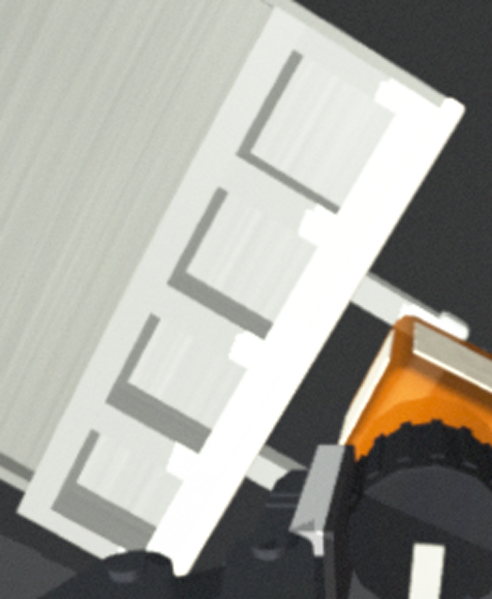

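```bash
python3 - <<'E'
from h import *
c=np.load("pics/w5.npy",allow_pickle=True).item()
A=unproj(c,np.array([(238,153),(169,282),(106,402),(52,507)])/2.14+[80,50],.05)[:,:2]
B=unproj(c,np.array([(296,50),(222,187),(154,314),(95,430)])/2.14+[80,50],.05)[:,:2]
print(A.round(4),B.round(4))
d=A[3]-A[0];a=np.arctan2(d[1],d[0]);print(np.degrees(a),np.linalg.norm(d),np.linalg.norm(A-B,axis=1))
ey=np.array([np.cos(a),np.sin(a)]);ex=np.array([ey[1],-ey[0]])
m=(A+B)/2-ex*.023;print(m.round(4), m.mean(0)+ex*0)
H=np.array([(400,305),(468,330)])
E
```

```text
[[ 0.4545 -0.309 ]
 [ 0.5138 -0.3174]
 [ 0.5742 -0.3261]
 [ 0.6327 -0.3347]] [[ 0.41   -0.3021]
 [ 0.4693 -0.3102]
 [ 0.529  -0.3189]
 [ 0.5885 -0.3269]]
-8.229948405451713 0.18003200542025433 [0.04507346 0.04502421 0.04575601 0.04485593]
[[ 0.4356 -0.2828]
 [ 0.4948 -0.291 ]
 [ 0.5549 -0.2997]
 [ 0.6139 -0.308 ]] [ 0.52479884 -0.29539426]
```

>>> send_rows --series '[{"fingers": 0.2,"tx": -0.6,"ty": -0.9,"tz": 0,"roll": -0.2},{"fingers": 0.2,"tx": -1.2,"ty": -1.8,"tz": 0,"roll": -0.4},{"fingers": 0.2,"tx": -1.72,"ty": -2.58,"tz": 0,"roll": -0.4},{"fingers": 0.2,"tx": -1.72,"ty": -2.58,"tz": 0,"roll": -0.4},{"fingers": 0.2,"tx": -1.72,"ty": -2.58,"tz": -0.5,"roll": -0.4},{"fingers": 0.2,"tx": -1.72,"ty": -2.58,"tz": -1.4,"roll": -0.4},{"fingers": 0.2,"tx": -1.72,"ty": -2.58,"tz": -2.4,"roll": -0.4},{"fingers": 0.2,"tx": -1.72,"ty": -2.58,"tz": -3.2,"roll": -0.4},{"fingers": 0.2,"tx": -1.72,"ty": -2.58,"tz": -3.6,"roll": -0.4},{"fingers": 0.2,"tx": -1.72,"ty": -2.58,"tz": -3.6,"roll": -0.4}]'

```text
time_s: 7.45
position: [0.4349, -0.2815, 0.1281]
ee_rot: [-0.402, -0.58, 0.581, 0.405]
ft_force: [-0.2, 0.4, -2.0]
opening: 0.333
```

```bash
python3 - <<'E'
from h import *
st(); shot("wrist","w6")
E
```

```text
t 7.45 p [ 0.4349 -0.2815  0.1281] jawx [-0.349  0.937  0.003] app [-0.004  0.002 -1.   ] [-0.937 -0.349  0.003] F [-0.21  0.42 -2.04] T [ 0.045  0.018 -0.057] op 0.333 q [ 0.03  0.29  0.53  2.02 -0.19  0.88  2.59]
```

View pics/w6.png

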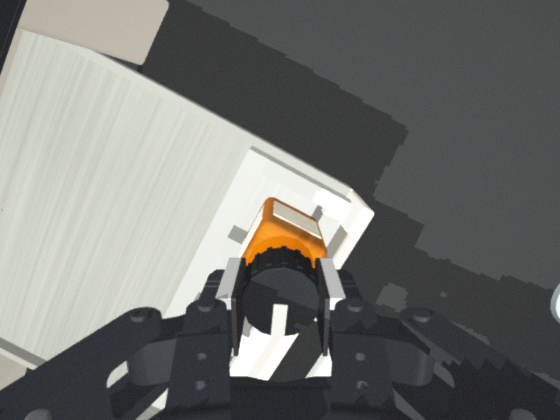

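>>> send_rows --series '[{"fingers": 0.2,"tx": 0,"ty": 0,"tz": -0.5,"roll": 0},{"fingers": 0.2,"tx": 0,"ty": 0,"tz": -1.0,"roll": 0},{"fingers": 0.2,"tx": 0,"ty": 0,"tz": -1.4,"roll": 0},{"fingers": 0.2,"tx": 0,"ty": 0,"tz": -1.6,"roll": 0},{"fingers": 0.2,"tx": 0,"ty": 0,"tz": -1.6,"roll": 0},{"fingers": 0.2,"tx": 0,"ty": 0,"tz": -1.6,"roll": 0},{"fingers": 0.2,"tx": 0,"ty": 0,"tz": -1.6,"roll": 0},{"fingers": 0.2,"tx": 0,"ty": 0,"tz": -1.6,"roll": 0},{"fingers": 0.2,"tx": 0,"ty": 0,"tz": -1.6,"roll": 0},{"fingers": 0.2,"tx": 0,"ty": 0,"tz": -1.6,"roll": 0}]'

```text
time_s: 8.5
position: [0.436, -0.2835, 0.0905]
ee_rot: [0.404, 0.58, -0.58, -0.404]
ft_force: [0.4, -0.3, -1.1]
opening: 0.337
```

```bash
python3 - <<'E'
from h import *
st(); shot("wrist","w7")
E
```

```text
t 8.5 p [ 0.436  -0.2835  0.0905] jawx [-0.347  0.938 -0.   ] app [ 0.001 -0.    -1.   ] [-0.938 -0.347 -0.   ] F [ 0.36 -0.29 -1.06] T [-0.068  0.03  -0.056] op 0.337 q [ 0.05  0.35  0.51  2.04 -0.24  0.8   2.63]
```

View pics/w7.png

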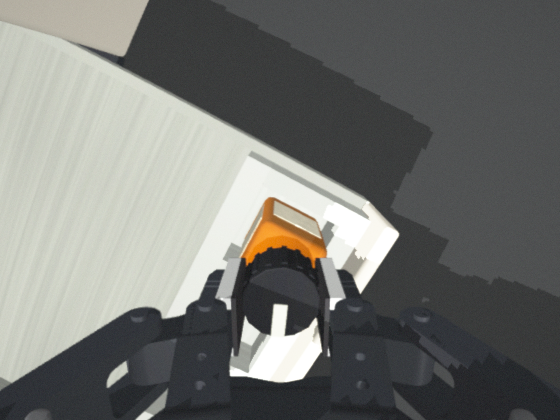

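>>> send_rows --series '[{"fingers": 0.2,"tx": 0,"ty": 0,"tz": -0.12,"roll": 0},{"fingers": 0.2,"tx": 0,"ty": 0,"tz": -0.12,"roll": 0},{"fingers": 0.4,"tx": 0,"ty": 0,"tz": -0.12,"roll": 0},{"fingers": 0.5,"tx": 0,"ty": 0,"tz": -0.12,"roll": 0},{"fingers": 0.58,"tx": 0,"ty": 0,"tz": -0.12,"roll": 0},{"fingers": 0.58,"tx": 0,"ty": 0,"tz": -0.12,"roll": 0},{"fingers": 0.58,"tx": 0,"ty": 0,"tz": 0.5,"roll": 0},{"fingers": 0.58,"tx": 0,"ty": 0,"tz": 1.8,"roll": 0},{"fingers": 0.58,"tx": 0,"ty": 0,"tz": 3.2,"roll": 0},{"fingers": 0.58,"tx": 0,"ty": 0,"tz": 4.4,"roll": 0}]' --grip_force 20

```text
time_s: 9.55
position: [0.4359, -0.2837, 0.2019]
ee_rot: [0.404, 0.58, -0.58, -0.404]
ft_force: [-0.8, 0.6, -0.3]
opening: 0.583
```

```bash
python3 - <<'E'
from h import *
st(); shot("wrist","w8")
E
```

```text
t 9.55 p [ 0.4359 -0.2837  0.2019] jawx [-0.347  0.938 -0.001] app [ 0.001 -0.001 -1.   ] [-0.938 -0.347 -0.001] F [-0.77  0.57 -0.34] T [-0.008 -0.062 -0.043] op 0.583 q [-0.01  0.18  0.57  1.96 -0.11  1.03  2.53]
```

View pics/w8.png

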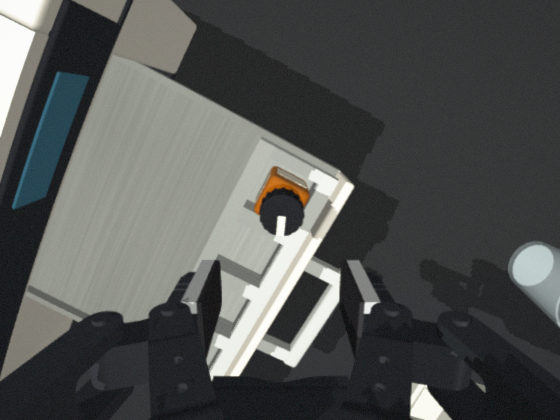

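>>> send_rows --series '[{"fingers": 0.58,"tx": 0.1,"ty": 0.8,"tz": 0,"roll": -0.1},{"fingers": 0.58,"tx": 0.2,"ty": 2.2,"tz": 0,"roll": -0.2},{"fingers": 0.58,"tx": 0.3,"ty": 4.0,"tz": 0,"roll": -0.4},{"fingers": 0.58,"tx": 0.4,"ty": 5.9,"tz": 0,"roll": -0.5},{"fingers": 0.58,"tx": 0.5,"ty": 7.8,"tz": 0,"roll": -0.6},{"fingers": 0.58,"tx": 0.6,"ty": 9.7,"tz": 0,"roll": -0.7},{"fingers": 0.58,"tx": 0.7,"ty": 11.6,"tz": 0,"roll": -0.9},{"fingers": 0.58,"tx": 0.8,"ty": 13.5,"tz": 0,"roll": -1.0},{"fingers": 0.58,"tx": 0.9,"ty": 15.4,"tz": 0,"roll": -1.1},{"fingers": 0.58,"tx": 1.0,"ty": 17.3,"tz": 0,"roll": -1.3}]'

```text
time_s: 10.6
position: [0.4607, 0.1509, 0.2004]
ee_rot: [0.455, 0.541, -0.541, -0.455]
ft_force: [0.5, 0.3, 0.0]
opening: 0.582
```

>>> send_rows --series '[{"fingers": 0.58,"tx": 0.1,"ty": 1.8,"tz": 0,"roll": 0},{"fingers": 0.58,"tx": 0.2,"ty": 3.4,"tz": 0,"roll": 0},{"fingers": 0.58,"tx": 0.28,"ty": 4.6,"tz": -0.6,"roll": 0},{"fingers": 0.58,"tx": 0.28,"ty": 4.99,"tz": -1.4,"roll": 0},{"fingers": 0.58,"tx": 0.28,"ty": 4.99,"tz": -2.2,"roll": 0},{"fingers": 0.58,"tx": 0.28,"ty": 4.99,"tz": -2.8,"roll": 0},{"fingers": 0.58,"tx": 0.28,"ty": 4.99,"tz": -2.8,"roll": 0},{"fingers": 0.58,"tx": 0.28,"ty": 4.99,"tz": -2.8,"roll": 0},{"fingers": 0.58,"tx": 0.28,"ty": 4.99,"tz": -2.8,"roll": 0},{"fingers": 0.58,"tx": 0.28,"ty": 4.99,"tz": -2.8,"roll": 0}]'

```text
time_s: 11.6
position: [0.4687, 0.2742, 0.1315]
ee_rot: [0.455, 0.542, -0.54, -0.455]
ft_force: [0.7, -0.4, 0.1]
opening: 0.577
```

```bash
python3 - <<'E'
from h import *
s=st(); c=shot("wrist","w9"); print(proj(c,[np.r_[s["position"][:2],.092]]))
E
```

```text
t 11.6 p [0.4687 0.2742 0.1315] jawx [-0.172  0.985  0.001] app [ 0.002  0.001 -1.   ] [-0.985 -0.172 -0.002] F [ 0.75 -0.44  0.11] T [ 0.001  0.019 -0.033] op 0.577 q [-0.68  0.3   0.09  1.95 -0.03  0.9   1.17]
[[281.0833535  243.77399399]]
```

View pics/w9.png

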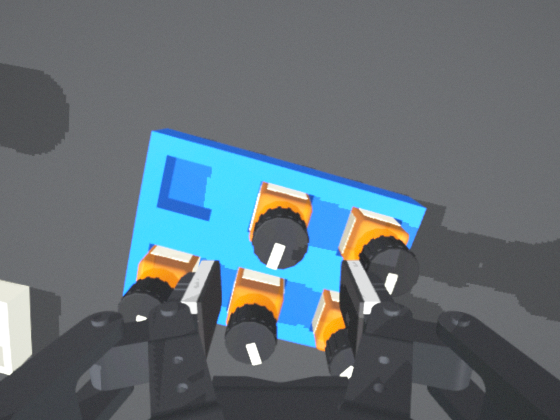

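>>> send_rows --series '[{"fingers": 0.58,"tx": 0,"ty": 0,"tz": -0.8,"roll": 0},{"fingers": 0.58,"tx": 0,"ty": 0,"tz": -1.6,"roll": 0},{"fingers": 0.58,"tx": 0,"ty": 0,"tz": -2.4,"roll": 0},{"fingers": 0.58,"tx": 0,"ty": 0,"tz": -2.4,"roll": 0},{"fingers": 0.45,"tx": 0,"ty": 0,"tz": -2.4,"roll": 0},{"fingers": 0.2,"tx": 0,"ty": 0,"tz": -2.4,"roll": 0},{"fingers": 0.2,"tx": 0,"ty": 0,"tz": -2.4,"roll": 0},{"fingers": 0.2,"tx": 0,"ty": 0,"tz": -2.4,"roll": 0},{"fingers": 0.2,"tx": 0,"ty": 0,"tz": -2.4,"roll": 0},{"fingers": 0.2,"tx": 0,"ty": 0,"tz": -2.4,"roll": 0}]'

```text
time_s: 12.65
position: [0.4689, 0.2744, 0.0716]
ee_rot: [0.455, 0.542, -0.54, -0.455]
ft_force: [-1.3, -1.0, 6.1]
opening: 0.339
```

```bash
python3 - <<'E'
from h import *
st(); shot("wrist","w10a",(200,200,360,380),2)
E
```

```text
t 12.65 p [0.4689 0.2744 0.0716] jawx [-0.172  0.985  0.001] app [ 0.002  0.001 -1.   ] [-0.985 -0.172 -0.002] F [-1.31 -0.99  6.1 ] T [-0.091  0.023 -0.041] op 0.339 q [-0.68  0.39  0.08  1.98 -0.05  0.77  1.18]
```

>>> send_rows --series '[{"fingers": 0.2,"tx": 0,"ty": 0,"tz": 0,"roll": -0.5},{"fingers": 0.2,"tx": 0,"ty": 0,"tz": 0,"roll": -1.0},{"fingers": 0.2,"tx": 0,"ty": 0,"tz": 0,"roll": -1.5},{"fingers": 0.2,"tx": 0,"ty": 0,"tz": 0,"roll": -2.0},{"fingers": 0.2,"tx": 0,"ty": 0,"tz": 0,"roll": -2.5},{"fingers": 0.2,"tx": 0,"ty": 0,"tz": 0,"roll": -3.0},{"fingers": 0.2,"tx": 0,"ty": 0,"tz": 0,"roll": -3.5},{"fingers": 0.2,"tx": 0,"ty": 0,"tz": 0,"roll": -4.0},{"fingers": 0.2,"tx": 0,"ty": 0,"tz": 0,"roll": -4.0},{"fingers": 0.2,"tx": 0,"ty": 0,"tz": 0,"roll": -4.0}]'

```text
time_s: 13.7
position: [0.469, 0.2745, 0.0716]
ee_rot: [-0.587, -0.396, 0.394, 0.587]
ft_force: [-0.3, -0.0, 5.0]
opening: 0.34
```

```bash
python3 - <<'E'
from h import *
st(); shot("wrist","w10b",(200,200,360,380),2)
a=cv2.imread("pics/w10a.png");b=cv2.imread("pics/w10b.png");cv2.imwrite("pics/w10.png",np.hstack([a,b]))
E
```

```text
t 13.7 p [0.469  0.2745 0.0716] jawx [0.376 0.927 0.002] app [ 0.002  0.001 -1.   ] [-0.927  0.376 -0.001] F [-0.34 -0.04  5.03] T [-0.168  0.084 -0.032] op 0.34 q [-0.78  0.39  0.2   1.98 -0.11  0.77  0.67]
```

View pics/w10.png

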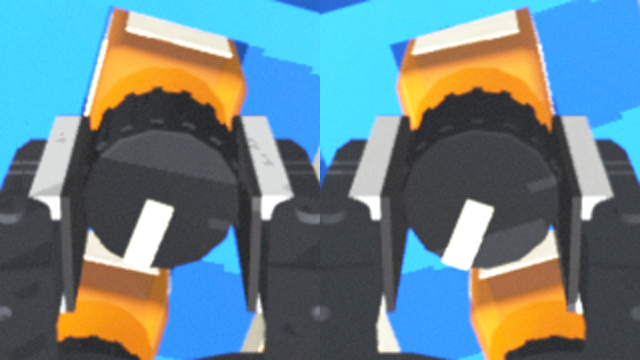

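>>> send_rows --series '[{"fingers": 0.2,"tx": 0,"ty": 0,"tz": 0.6,"roll": 0},{"fingers": 0.2,"tx": 0,"ty": 0,"tz": 1.8,"roll": 0},{"fingers": 0.2,"tx": 0,"ty": 0,"tz": 3.4,"roll": 0},{"fingers": 0.2,"tx": 0.2,"ty": -0.4,"tz": 4.9,"roll": 0},{"fingers": 0.2,"tx": 1.2,"ty": -1.6,"tz": 5.9,"roll": 0},{"fingers": 0.2,"tx": 2.4,"ty": -3.0,"tz": 5.9,"roll": 0},{"fingers": 0.2,"tx": 3.6,"ty": -4.4,"tz": 5.9,"roll": 0},{"fingers": 0.2,"tx": 4.8,"ty": -5.8,"tz": 5.9,"roll": 0},{"fingers": 0.2,"tx": 5.6,"ty": -7,"tz": 5.9,"roll": 0},{"fingers": 0.2,"tx": 5.6,"ty": -7,"tz": 5.9,"roll": 0}]' --grip_force 40

```text
time_s: 14.75
position: [0.61, 0.0898, 0.2182]
ee_rot: [0.591, 0.391, -0.392, -0.587]
ft_force: [-1.3, -0.5, -1.6]
opening: 0.338
```

```bash
python3 - <<'E'
from h import *
st(); shot("wrist","w11");shot("top","t11",(110,120,310,280),4)
E
```

```text
t 14.75 p [0.61   0.0898 0.2182] jawx [ 0.386  0.922 -0.005] app [ 0.001 -0.006 -1.   ] [-0.922  0.386 -0.003] F [-1.29 -0.51 -1.63] T [-0.06  -0.005  0.005] op 0.338 q [-0.51  0.34  0.36  1.71 -0.13  1.11  1.06]
```

View pics/w11.png

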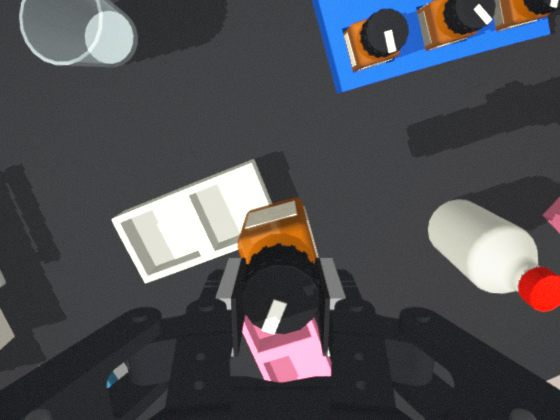

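View pics/t11.png

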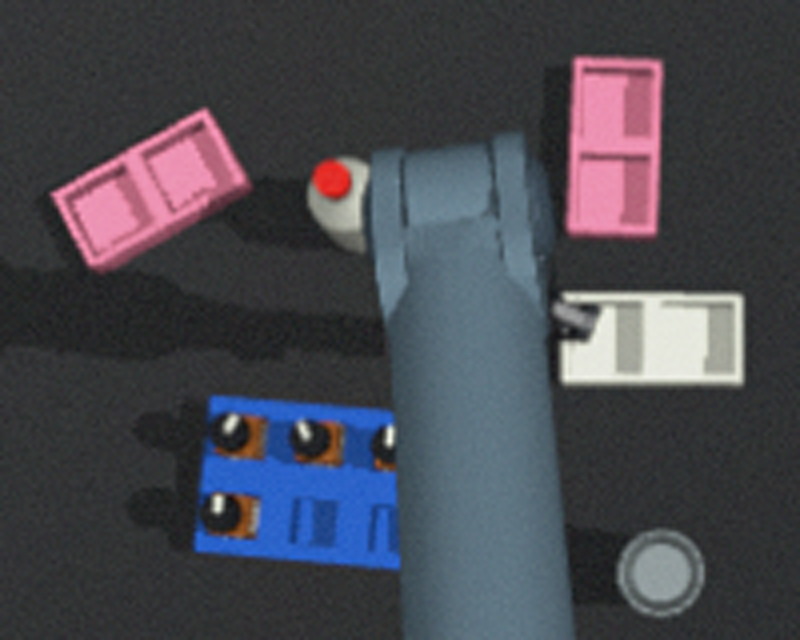

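```bash
python3 - <<'E'
from h import *
im=cv2.imread("pics/w11_raw.png")
cv2.imwrite("pics/w11c.png",cv2.resize(im[150:295,100:285],None,fx=4,fy=4,interpolation=cv2.INTER_CUBIC))
c=np.load("pics/w11.npy",allow_pickle=True).item()
P=unproj(c,[(113,219),(147,282),(252,162)],.03)[:,:2]; print(P, np.linalg.norm(P[0]-P[1]),np.linalg.norm(P[0]-P[2]))
E
```

```text
[[ 0.5772259  -0.07153038]
 [ 0.64843743 -0.07278346]
 [ 0.57982368  0.07373447]] 0.07122254901908422 0.1452880792212691
```

View pics/w11c.png

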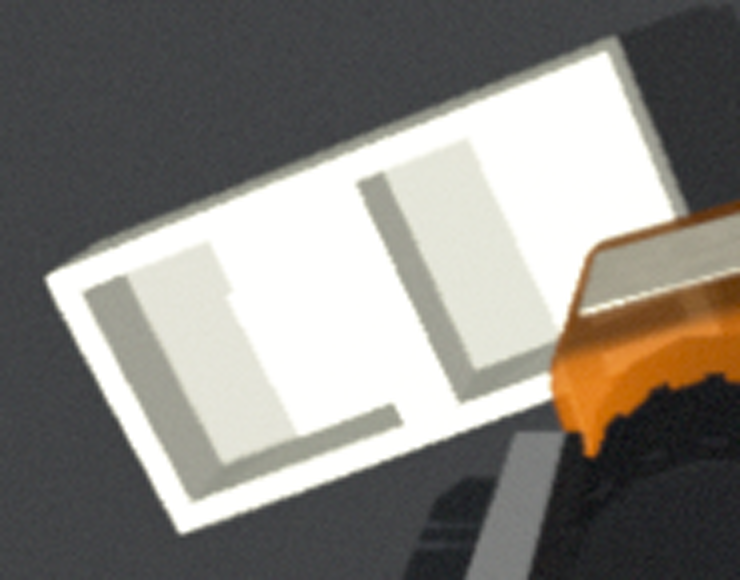

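```bash
python3 - <<'E'
from h import *
st(); c=get_calibration("wrist"); print(c["position"])
c0=np.load("pics/w11.npy",allow_pickle=True).item(); print(c0["position"])
E
```

```text
t 14.85 p [0.6074 0.0971 0.2175] jawx [ 0.379  0.925 -0.001] app [-0.002 -0.    -1.   ] [-0.925  0.379  0.001] F [-1.02  0.41 -1.27] T [0.049 0.021 0.   ] op 0.337 q [-0.51  0.34  0.35  1.71 -0.13  1.11  1.06]
[0.54414429 0.12282136 0.36029514]
[0.54651379 0.11676664 0.36061743]
```

>>> send_rows --series '[{"fingers": 0.2,"tx": 0.1,"ty": -0.8,"tz": 0,"roll": 0},{"fingers": 0.2,"tx": 0.2,"ty": -1.7,"tz": 0,"roll": 0},{"fingers": 0.2,"tx": 0.2,"ty": -2.3,"tz": -0.4,"roll": 0},{"fingers": 0.2,"tx": 0.2,"ty": -2.48,"tz": -1.2,"roll": 0},{"fingers": 0.2,"tx": 0.2,"ty": -2.48,"tz": -2.2,"roll": 0},{"fingers": 0.2,"tx": 0.2,"ty": -2.48,"tz": -3.2,"roll": 0},{"fingers": 0.2,"tx": 0.2,"ty": -2.48,"tz": -4.0,"roll": 0},{"fingers": 0.2,"tx": 0.2,"ty": -2.48,"tz": -4.4,"roll": 0},{"fingers": 0.2,"tx": 0.2,"ty": -2.48,"tz": -4.4,"roll": 0},{"fingers": 0.2,"tx": 0.2,"ty": -2.48,"tz": -4.4,"roll": 0}]'

```text
time_s: 15.85
position: [0.613, 0.0375, 0.1082]
ee_rot: [-0.586, -0.395, 0.395, 0.586]
ft_force: [0.3, -0.5, -0.4]
opening: 0.337
```

```bash
python3 - <<'E'
from h import *
st(); shot("wrist","w12")
E
```

```text
t 15.85 p [0.613  0.0375 0.1082] jawx [0.375 0.927 0.001] app [ 0.  0. -1.] [-0.927  0.375 -0.   ] F [ 0.35 -0.45 -0.37] T [-0.001 -0.031  0.   ] op 0.337 q [-0.4   0.47  0.34  1.8  -0.19  0.91  1.21]
```

View pics/w12.png

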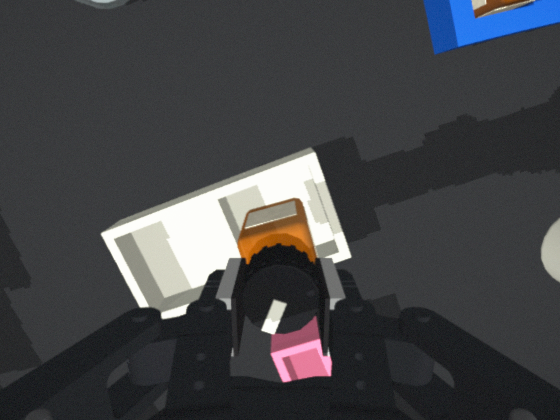

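>>> send_rows --series '[{"fingers": 0.2,"tx": 0,"ty": 0,"tz": -0.6,"roll": 0},{"fingers": 0.2,"tx": 0,"ty": 0,"tz": -1.1,"roll": 0},{"fingers": 0.2,"tx": 0,"ty": 0,"tz": -1.4,"roll": 0},{"fingers": 0.2,"tx": 0,"ty": 0,"tz": -1.5,"roll": 0},{"fingers": 0.2,"tx": 0,"ty": 0,"tz": -1.5,"roll": 0},{"fingers": 0.35,"tx": 0,"ty": 0,"tz": -1.5,"roll": 0},{"fingers": 0.45,"tx": 0,"ty": 0,"tz": -1.5,"roll": 0},{"fingers": 0.58,"tx": 0,"ty": 0,"tz": -1.5,"roll": 0},{"fingers": 0.58,"tx": 0,"ty": 0,"tz": -1.0,"roll": 0},{"fingers": 0.58,"tx": 0,"ty": 0,"tz": 0.4,"roll": 0}]' --grip_force 20

```text
time_s: 16.9
position: [0.6092, 0.0368, 0.1149]
ee_rot: [-0.585, -0.392, 0.398, 0.588]
ft_force: [0.6, -0.9, -0.3]
opening: 0.578
```

```bash
python3 - <<'E'
from h import *
st(); shot("wrist","w13")
E
```

```text
t 16.9 p [0.6092 0.0368 0.1149] jawx [ 0.375  0.927 -0.005] app [-0.009 -0.001 -1.   ] [-0.927  0.375  0.007] F [ 0.55 -0.87 -0.3 ] T [ 0.039 -0.081 -0.041] op 0.578 q [-0.41  0.46  0.35  1.8  -0.19  0.93  1.21]
```

View pics/w13.png

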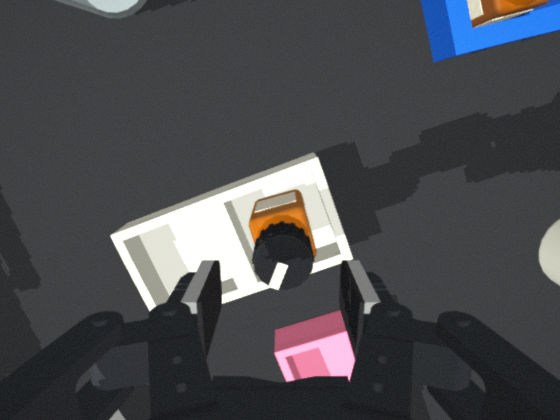

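>>> send_rows --series '[{"fingers": 0.58,"tx": -0.3,"ty": 0.6,"tz": 0.8,"roll": 0.4},{"fingers": 0.58,"tx": -1.0,"ty": 2.0,"tz": 1.2,"roll": 0.8},{"fingers": 0.58,"tx": -1.8,"ty": 3.6,"tz": 1.2,"roll": 1.3},{"fingers": 0.58,"tx": -2.6,"ty": 5.2,"tz": 1.2,"roll": 1.8},{"fingers": 0.58,"tx": -3.4,"ty": 6.9,"tz": 1.2,"roll": 2.3},{"fingers": 0.58,"tx": -4.2,"ty": 8.6,"tz": 1.2,"roll": 2.8},{"fingers": 0.58,"tx": -4.9,"ty": 10.2,"tz": 1.0,"roll": 3.3},{"fingers": 0.58,"tx": -5.4,"ty": 11.5,"tz": 0.8,"roll": 3.8},{"fingers": 0.58,"tx": -5.56,"ty": 12.0,"tz": 0.6,"roll": 4.0},{"fingers": 0.58,"tx": -5.56,"ty": 12.0,"tz": 0.5,"roll": 4.0}]'

```text
time_s: 17.95
position: [0.4726, 0.3394, 0.1304]
ee_rot: [0.453, 0.543, -0.542, -0.454]
ft_force: [0.2, -0.7, -0.1]
opening: 0.581
```

>>> send_rows --series '[{"fingers": 0.58,"tx": 0,"ty": 0,"tz": 0,"roll": 0},{"fingers": 0.58,"tx": 0,"ty": 0,"tz": 0,"roll": 0},{"fingers": 0.58,"tx": 0,"ty": 0,"tz": 0,"roll": 0},{"fingers": 0.58,"tx": 0,"ty": 0,"tz": 0,"roll": 0},{"fingers": 0.58,"tx": 0,"ty": 0,"tz": 0,"roll": 0},{"fingers": 0.58,"tx": 0,"ty": 0,"tz": 0,"roll": 0},{"fingers": 0.58,"tx": 0,"ty": 0,"tz": 0,"roll": 0},{"fingers": 0.58,"tx": 0,"ty": 0,"tz": 0,"roll": 0},{"fingers": 0.58,"tx": 0,"ty": 0,"tz": 0,"roll": 0},{"fingers": 0.58,"tx": 0,"ty": 0,"tz": 0,"roll": 0}]'

```text
time_s: 18.95
position: [0.4737, 0.3369, 0.1302]
ee_rot: [-0.455, -0.541, 0.541, 0.455]
ft_force: [1.0, -0.5, -0.0]
opening: 0.581
```

```bash
python3 - <<'E'
from h import *
s=st(); c=shot("wrist","w14"); print(proj(c,[np.r_[s["position"][:2],.092]]))
E
```

```text
t 18.95 p [0.4737 0.3369 0.1302] jawx [-0.173  0.985 -0.   ] app [-0. -0. -1.] [-0.985 -0.173  0.   ] F [ 0.99 -0.48 -0.03] T [-0.012 -0.001  0.018] op 0.581 q [-0.8   0.37  0.13  1.86 -0.06  0.92  1.1 ]
[[281.15562945 244.75720994]]
```

View pics/w14.png

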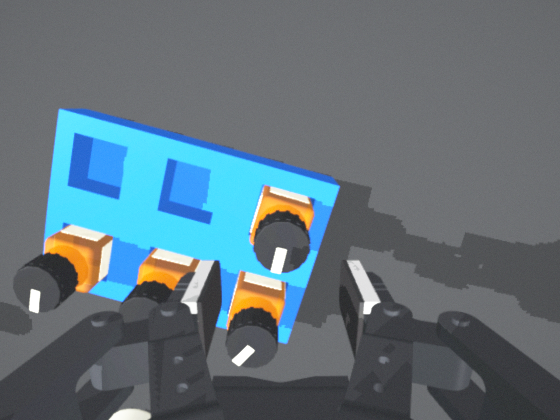

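>>> send_rows --series '[{"fingers": 0.58,"tx": 0,"ty": 0,"tz": -0.8,"roll": 0},{"fingers": 0.58,"tx": 0,"ty": 0,"tz": -1.6,"roll": 0},{"fingers": 0.58,"tx": 0,"ty": 0,"tz": -2.35,"roll": 0},{"fingers": 0.58,"tx": 0,"ty": 0,"tz": -2.35,"roll": 0},{"fingers": 0.45,"tx": 0,"ty": 0,"tz": -2.35,"roll": 0},{"fingers": 0.2,"tx": 0,"ty": 0,"tz": -2.35,"roll": 0},{"fingers": 0.2,"tx": 0,"ty": 0,"tz": -2.35,"roll": 0},{"fingers": 0.2,"tx": 0,"ty": 0,"tz": -2.35,"roll": 0},{"fingers": 0.2,"tx": 0,"ty": 0,"tz": -2.35,"roll": 0},{"fingers": 0.2,"tx": 0,"ty": 0,"tz": -2.35,"roll": 0}]'

```text
time_s: 20.0
position: [0.4745, 0.3374, 0.0725]
ee_rot: [0.455, 0.542, -0.541, -0.455]
ft_force: [0.2, 0.6, 2.8]
opening: 0.338
```

```bash
python3 - <<'E'
from h import *
st(); shot("wrist","w15a",(200,200,360,380),2)
E
```

```text
t 20.0 p [0.4745 0.3374 0.0725] jawx [-0.172  0.985  0.001] app [ 0.001  0.001 -1.   ] [-0.985 -0.172 -0.002] F [0.16 0.65 2.83] T [-0.087 -0.008  0.001] op 0.338 q [-0.79  0.45  0.12  1.89 -0.07  0.81  1.11]
```

>>> send_rows --series '[{"fingers": 0.2,"tx": 0,"ty": 0,"tz": 0,"roll": -0.5},{"fingers": 0.2,"tx": 0,"ty": 0,"tz": 0,"roll": -1.0},{"fingers": 0.2,"tx": 0,"ty": 0,"tz": 0,"roll": -1.5},{"fingers": 0.2,"tx": 0,"ty": 0,"tz": 0,"roll": -2.0},{"fingers": 0.2,"tx": 0,"ty": 0,"tz": 0,"roll": -2.5},{"fingers": 0.2,"tx": 0,"ty": 0,"tz": 0,"roll": -3.0},{"fingers": 0.2,"tx": 0,"ty": 0,"tz": 0,"roll": -3.5},{"fingers": 0.2,"tx": 0,"ty": 0,"tz": 0,"roll": -4.0},{"fingers": 0.2,"tx": 0,"ty": 0,"tz": 0,"roll": -4.0},{"fingers": 0.2,"tx": 0,"ty": 0,"tz": 0,"roll": -4.0}]'

```text
time_s: 21.05
position: [0.4743, 0.338, 0.0721]
ee_rot: [-0.586, -0.396, 0.395, 0.586]
ft_force: [0.4, 2.2, 2.8]
opening: 0.335
```

```bash
python3 - <<'E'
from h import *
st(); shot("wrist","w15b",(200,200,360,380),2)
a=cv2.imread("pics/w15a.png");b=cv2.imread("pics/w15b.png");cv2.imwrite("pics/w15.png",np.hstack([a,b]))
E
```

```text
t 21.05 p [0.4743 0.338  0.0721] jawx [0.374 0.927 0.002] app [ 0.001  0.002 -1.   ] [-0.927  0.374 -0.001] F [0.36 2.21 2.8 ] T [ 0.442 -0.091  0.1  ] op 0.335 q [-0.89  0.45  0.24  1.89 -0.15  0.81  0.62]
```

View pics/w15.png

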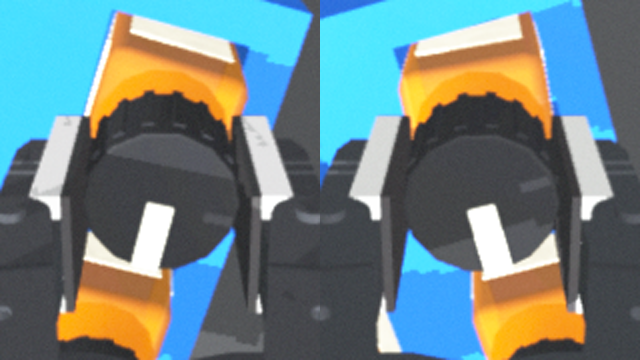

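>>> send_rows --series '[{"fingers": 0.2,"tx": 0,"ty": 0,"tz": 0.6,"roll": 0},{"fingers": 0.2,"tx": 0,"ty": 0,"tz": 1.8,"roll": 0},{"fingers": 0.2,"tx": 0,"ty": 0,"tz": 3.4,"roll": 0},{"fingers": 0.2,"tx": 0,"ty": -0.6,"tz": 4.6,"roll": 0},{"fingers": 0.2,"tx": 0.1,"ty": -2.0,"tz": 5.1,"roll": 0},{"fingers": 0.2,"tx": 0.2,"ty": -3.6,"tz": 5.1,"roll": 0},{"fingers": 0.2,"tx": 0.3,"ty": -5.3,"tz": 5.1,"roll": 0},{"fingers": 0.2,"tx": 0.3,"ty": -7.0,"tz": 5.1,"roll": 0.1},{"fingers": 0.2,"tx": 0.4,"ty": -8.7,"tz": 5.1,"roll": 0.2},{"fingers": 0.2,"tx": 0.4,"ty": -10.4,"tz": 5.1,"roll": 0.3}]' --grip_force 40

```text
time_s: 22.1
position: [0.4821, 0.0739, 0.1983]
ee_rot: [-0.578, -0.406, 0.408, 0.578]
ft_force: [-0.3, 0.0, -1.8]
opening: 0.332
```

>>> send_rows --series '[{"fingers": 0.2,"tx": 0.1,"ty": -1.8,"tz": 0,"roll": 0},{"fingers": 0.2,"tx": 0.1,"ty": -3.6,"tz": 0,"roll": 0},{"fingers": 0.2,"tx": 0.2,"ty": -5.4,"tz": 0,"roll": 0},{"fingers": 0.2,"tx": 0.2,"ty": -7.2,"tz": 0,"roll": 0},{"fingers": 0.2,"tx": 0.3,"ty": -9.0,"tz": 0,"roll": 0},{"fingers": 0.2,"tx": 0.3,"ty": -10.8,"tz": 0,"roll": 0},{"fingers": 0.2,"tx": 0.4,"ty": -12.6,"tz": 0,"roll": 0},{"fingers": 0.2,"tx": 0.41,"ty": -14.0,"tz": 0,"roll": 0},{"fingers": 0.2,"tx": 0.41,"ty": -14.72,"tz": 0,"roll": 0},{"fingers": 0.2,"tx": 0.41,"ty": -14.72,"tz": 0,"roll": 0}]'

```text
time_s: 23.1
position: [0.4908, -0.2954, 0.1985]
ee_rot: [-0.579, -0.404, 0.406, 0.58]
ft_force: [-0.5, -0.0, -1.3]
opening: 0.334
```

>>> send_rows --series '[{"fingers": 0.2,"tx": 0,"ty": 0,"tz": 0,"roll": 0},{"fingers": 0.2,"tx": 0,"ty": 0,"tz": 0,"roll": 0},{"fingers": 0.2,"tx": 0,"ty": 0,"tz": -0.6,"roll": 0},{"fingers": 0.2,"tx": 0,"ty": 0,"tz": -1.4,"roll": 0},{"fingers": 0.2,"tx": 0,"ty": 0,"tz": -2.2,"roll": 0},{"fingers": 0.2,"tx": 0,"ty": 0,"tz": -2.6,"roll": 0},{"fingers": 0.2,"tx": 0,"ty": 0,"tz": -2.8,"roll": 0},{"fingers": 0.2,"tx": 0,"ty": 0,"tz": -2.8,"roll": 0},{"fingers": 0.2,"tx": 0,"ty": 0,"tz": -2.8,"roll": 0},{"fingers": 0.2,"tx": 0,"ty": 0,"tz": -2.8,"roll": 0}]'

```text
time_s: 24.1
position: [0.4948, -0.2917, 0.1301]
ee_rot: [0.579, 0.408, -0.407, -0.577]
ft_force: [0.5, 0.3, -2.0]
opening: 0.333
```

```bash
python3 - <<'E'
from h import *
st(); shot("wrist","w16")
E
```

```text
t 24.1 p [ 0.4948 -0.2917  0.1301] jawx [ 0.337  0.942 -0.   ] app [ 0.002 -0.001 -1.   ] [-0.942  0.337 -0.002] F [ 0.5   0.29 -2.  ] T [-0.037 -0.006 -0.04 ] op 0.333 q [-0.07  0.41  0.64  1.9  -0.3   0.93  1.94]
```

View pics/w16.png

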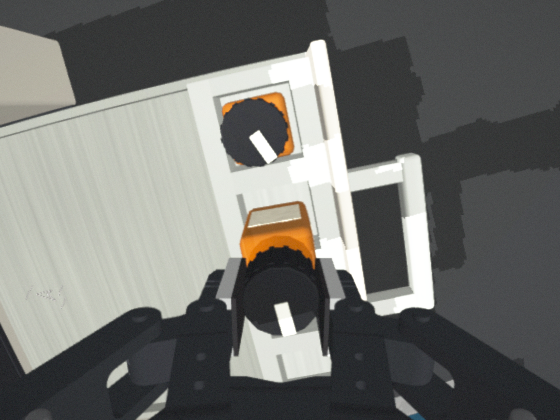

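>>> send_rows --series '[{"fingers": 0.2,"tx": 0,"ty": 0,"tz": -0.6,"roll": 0},{"fingers": 0.2,"tx": 0,"ty": 0,"tz": -1.2,"roll": 0},{"fingers": 0.2,"tx": 0,"ty": 0,"tz": -1.5,"roll": 0},{"fingers": 0.2,"tx": 0,"ty": 0,"tz": -1.66,"roll": 0},{"fingers": 0.2,"tx": 0,"ty": 0,"tz": -1.66,"roll": 0},{"fingers": 0.35,"tx": 0,"ty": 0,"tz": -1.66,"roll": 0},{"fingers": 0.45,"tx": 0,"ty": 0,"tz": -1.66,"roll": 0},{"fingers": 0.55,"tx": 0,"ty": 0,"tz": -1.66,"roll": 0},{"fingers": 0.58,"tx": 0,"ty": 0,"tz": -1.2,"roll": 0},{"fingers": 0.58,"tx": 0,"ty": 0,"tz": 0.2,"roll": 0}]' --grip_force 20

```text
time_s: 25.15
position: [0.4913, -0.2891, 0.1315]
ee_rot: [-0.575, -0.406, 0.409, 0.58]
ft_force: [0.6, -0.3, 0.4]
opening: 0.582
```

```bash
python3 - <<'E'
from h import *
st(); shot("wrist","w17")
E
```

```text
t 25.15 p [ 0.4913 -0.2891  0.1315] jawx [0.336 0.942 0.   ] app [-0.008  0.003 -1.   ] [-0.942  0.336  0.008] F [ 0.63 -0.28  0.39] T [-0.017 -0.021  0.001] op 0.582 q [-0.07  0.41  0.64  1.9  -0.3   0.94  1.94]
```

View pics/w17.png

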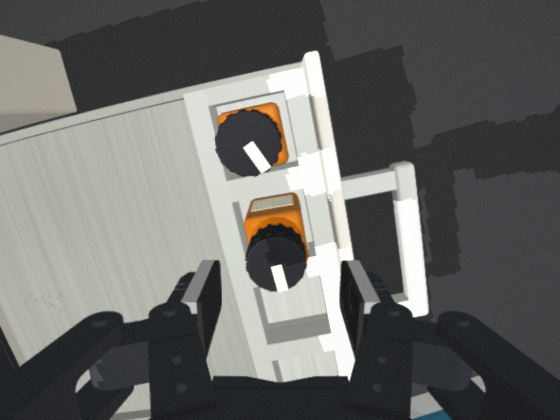

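>>> send_rows --series '[{"fingers": 0.58,"tx": 0,"ty": 0.4,"tz": 0.8,"roll": 0.3},{"fingers": 0.58,"tx": 0.1,"ty": 1.6,"tz": 1.2,"roll": 0.6},{"fingers": 0.58,"tx": 0.2,"ty": 3.3,"tz": 1.2,"roll": 1.0},{"fingers": 0.58,"tx": 0.3,"ty": 5.1,"tz": 1.2,"roll": 1.3},{"fingers": 0.58,"tx": 0.4,"ty": 6.9,"tz": 1.2,"roll": 1.6},{"fingers": 0.58,"tx": 0.5,"ty": 8.7,"tz": 1.2,"roll": 2.0},{"fingers": 0.58,"tx": 0.6,"ty": 10.5,"tz": 1.2,"roll": 2.3},{"fingers": 0.58,"tx": 0.7,"ty": 12.3,"tz": 1.2,"roll": 2.7},{"fingers": 0.58,"tx": 0.8,"ty": 14.1,"tz": 1.2,"roll": 3.1},{"fingers": 0.58,"tx": 0.9,"ty": 15.9,"tz": 1.2,"roll": 3.7}]'

```text
time_s: 26.2
position: [0.5169, 0.1082, 0.1651]
ee_rot: [0.454, 0.543, -0.541, -0.454]
ft_force: [0.3, -0.0, -0.3]
opening: 0.581
```

>>> send_rows --series '[{"fingers": 0.58,"tx": 0.1,"ty": 1.7,"tz": 0,"roll": 0},{"fingers": 0.58,"tx": 0.2,"ty": 3.0,"tz": 0,"roll": 0},{"fingers": 0.58,"tx": 0.32,"ty": 3.9,"tz": -0.4,"roll": 0},{"fingers": 0.58,"tx": 0.32,"ty": 3.9,"tz": -0.9,"roll": 0},{"fingers": 0.58,"tx": 0.32,"ty": 3.9,"tz": -1.36,"roll": 0},{"fingers": 0.58,"tx": 0.32,"ty": 3.9,"tz": -1.36,"roll": 0},{"fingers": 0.58,"tx": 0.32,"ty": 3.9,"tz": -1.36,"roll": 0},{"fingers": 0.58,"tx": 0.32,"ty": 3.9,"tz": -1.36,"roll": 0},{"fingers": 0.58,"tx": 0.32,"ty": 3.9,"tz": -1.36,"roll": 0},{"fingers": 0.58,"tx": 0.32,"ty": 3.9,"tz": -1.36,"roll": 0}]'

```text
time_s: 27.2
position: [0.5251, 0.2036, 0.1306]
ee_rot: [0.455, 0.542, -0.541, -0.455]
ft_force: [-0.2, -0.2, 1.0]
opening: 0.579
```

```bash
python3 - <<'E'
from h import *
s=st(); c=shot("wrist","w18"); print(proj(c,[np.r_[s["position"][:2],.092]]))
E
```

```text
t 27.2 p [0.5251 0.2036 0.1306] jawx [-0.172  0.985  0.   ] app [ 0.001  0.001 -1.   ] [-0.985 -0.172 -0.001] F [-0.16 -0.2   0.98] T [-0.031 -0.006 -0.   ] op 0.579 q [-0.73  0.34  0.34  1.91 -0.14  0.91  1.42]
[[281.1158621  244.53901869]]
```

View pics/w18.png

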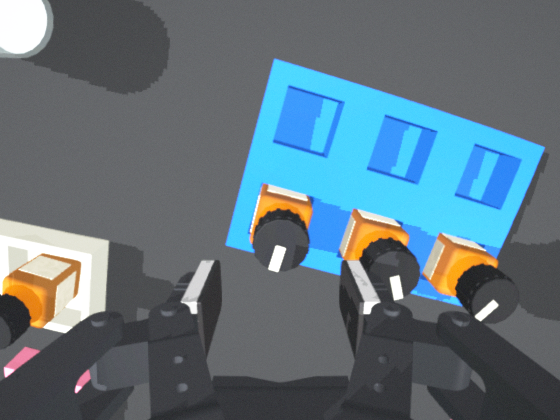

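>>> send_rows --series '[{"fingers": 0.58,"tx": 0,"ty": 0,"tz": -0.8,"roll": 0},{"fingers": 0.58,"tx": 0,"ty": 0,"tz": -1.6,"roll": 0},{"fingers": 0.58,"tx": 0,"ty": 0,"tz": -2.35,"roll": 0},{"fingers": 0.58,"tx": 0,"ty": 0,"tz": -2.35,"roll": 0},{"fingers": 0.45,"tx": 0,"ty": 0,"tz": -2.35,"roll": 0},{"fingers": 0.2,"tx": 0,"ty": 0,"tz": -2.35,"roll": 0},{"fingers": 0.2,"tx": 0,"ty": 0,"tz": -2.35,"roll": 0},{"fingers": 0.2,"tx": 0,"ty": 0,"tz": -2.35,"roll": 0},{"fingers": 0.2,"tx": 0,"ty": 0,"tz": -2.35,"roll": 0},{"fingers": 0.2,"tx": 0,"ty": 0,"tz": -2.35,"roll": 0}]'

```text
time_s: 28.25
position: [0.5255, 0.2041, 0.0723]
ee_rot: [0.455, 0.542, -0.541, -0.455]
ft_force: [-0.2, -0.6, 4.8]
opening: 0.339
```

```bash
python3 - <<'E'
from h import *
st(); shot("wrist","w19a",(200,200,360,380),2)
E
```

```text
t 28.25 p [0.5255 0.2041 0.0723] jawx [-0.172  0.985  0.001] app [ 0.002  0.001 -1.   ] [-0.985 -0.172 -0.002] F [-0.22 -0.64  4.77] T [-0.072  0.054  0.046] op 0.339 q [-0.71  0.43  0.32  1.94 -0.18  0.8   1.45]
```

>>> send_rows --series '[{"fingers": 0.2,"tx": 0,"ty": 0,"tz": 0,"roll": -0.5},{"fingers": 0.2,"tx": 0,"ty": 0,"tz": 0,"roll": -1.0},{"fingers": 0.2,"tx": 0,"ty": 0,"tz": 0,"roll": -1.5},{"fingers": 0.2,"tx": 0,"ty": 0,"tz": 0,"roll": -2.0},{"fingers": 0.2,"tx": 0,"ty": 0,"tz": 0,"roll": -2.5},{"fingers": 0.2,"tx": 0,"ty": 0,"tz": 0,"roll": -3.0},{"fingers": 0.2,"tx": 0,"ty": 0,"tz": 0,"roll": -3.5},{"fingers": 0.2,"tx": 0,"ty": 0,"tz": 0,"roll": -4.0},{"fingers": 0.2,"tx": 0,"ty": 0,"tz": 0,"roll": -4.0},{"fingers": 0.2,"tx": 0,"ty": 0,"tz": 0,"roll": -4.0}]'

```text
time_s: 29.3
position: [0.525, 0.2043, 0.0717]
ee_rot: [0.586, 0.396, -0.395, -0.586]
ft_force: [-0.4, -0.8, 4.2]
opening: 0.346
```

```bash
python3 - <<'E'
from h import *
st(); shot("wrist","w19b",(200,200,360,380),2)
a=cv2.imread("pics/w19a.png");b=cv2.imread("pics/w19b.png");cv2.imwrite("pics/w19.png",np.hstack([a,b]))
shot("top","t19",(110,120,310,280),4)
E
```

```text
t 29.3 p [0.525  0.2043 0.0717] jawx [0.374 0.927 0.001] app [ 0.001  0.001 -1.   ] [-0.927  0.374 -0.001] F [-0.36 -0.77  4.17] T [-0.023  0.032  0.147] op 0.346 q [-0.81  0.45  0.44  1.95 -0.26  0.8   0.96]
```

View pics/w19.png

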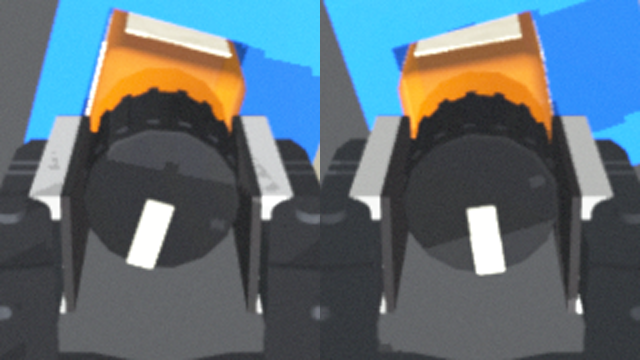

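View pics/t19.png

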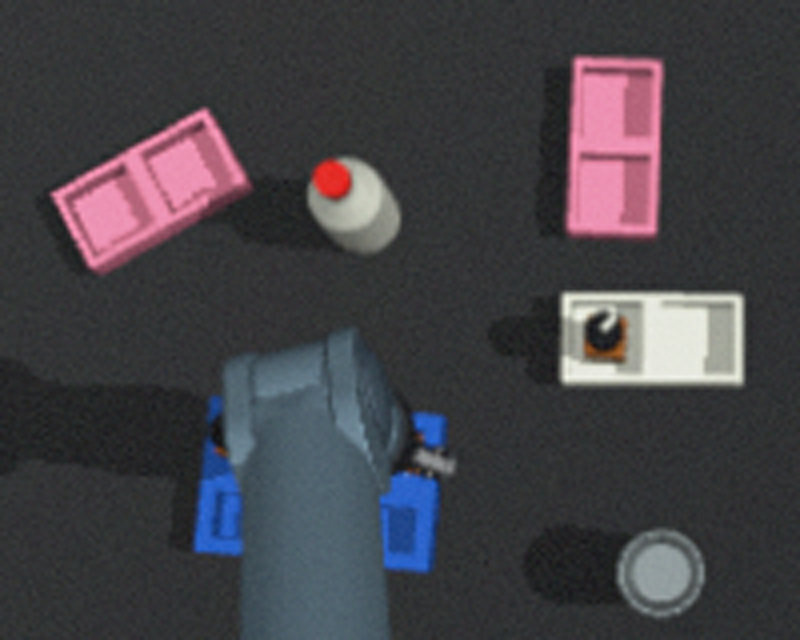

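>>> send_rows --series '[{"fingers": 0.2,"tx": 0,"ty": 0,"tz": 0.6,"roll": 0},{"fingers": 0.2,"tx": 0,"ty": 0,"tz": 1.8,"roll": 0},{"fingers": 0.2,"tx": 0,"ty": 0,"tz": 3.4,"roll": 0},{"fingers": 0.2,"tx": 0,"ty": -0.6,"tz": 4.6,"roll": 0},{"fingers": 0.2,"tx": 0.1,"ty": -2.0,"tz": 5.1,"roll": 0},{"fingers": 0.2,"tx": 0.2,"ty": -3.6,"tz": 5.1,"roll": 0},{"fingers": 0.2,"tx": 0.3,"ty": -5.3,"tz": 5.1,"roll": 0},{"fingers": 0.2,"tx": 0.4,"ty": -7.0,"tz": 5.1,"roll": 0.1},{"fingers": 0.2,"tx": 0.5,"ty": -8.7,"tz": 5.1,"roll": 0.2},{"fingers": 0.2,"tx": 0.6,"ty": -10.4,"tz": 5.1,"roll": 0.3}]' --grip_force 40

```text
time_s: 30.4
position: [0.5379, -0.058, 0.1986]
ee_rot: [-0.577, -0.407, 0.408, 0.579]
ft_force: [0.4, 0.2, -1.8]
opening: 0.333
```

>>> send_rows --series '[{"fingers": 0.2,"tx": 0.1,"ty": -1.7,"tz": 0,"roll": 0},{"fingers": 0.2,"tx": 0.2,"ty": -3.4,"tz": 0,"roll": 0},{"fingers": 0.2,"tx": 0.3,"ty": -5.1,"tz": 0,"roll": 0},{"fingers": 0.2,"tx": 0.4,"ty": -6.8,"tz": 0,"roll": 0},{"fingers": 0.2,"tx": 0.5,"ty": -8.3,"tz": 0,"roll": 0},{"fingers": 0.2,"tx": 0.6,"ty": -9.4,"tz": 0,"roll": 0},{"fingers": 0.2,"tx": 0.6,"ty": -9.76,"tz": 0,"roll": 0},{"fingers": 0.2,"tx": 0.6,"ty": -9.76,"tz": 0,"roll": 0},{"fingers": 0.2,"tx": 0.6,"ty": -9.76,"tz": 0,"roll": 0},{"fingers": 0.2,"tx": 0.6,"ty": -9.76,"tz": 0,"roll": 0}]'

```text
time_s: 31.4
position: [0.5551, -0.2972, 0.1983]
ee_rot: [-0.577, -0.409, 0.408, 0.578]
ft_force: [0.5, 0.3, -0.8]
opening: 0.333
```

>>> send_rows --series '[{"fingers": 0.2,"tx": 0,"ty": 0,"tz": 0,"roll": 0},{"fingers": 0.2,"tx": 0,"ty": 0,"tz": -0.2,"roll": 0},{"fingers": 0.2,"tx": 0,"ty": 0,"tz": -0.8,"roll": 0},{"fingers": 0.2,"tx": 0,"ty": 0,"tz": -1.6,"roll": 0},{"fingers": 0.2,"tx": 0,"ty": 0,"tz": -2.3,"roll": 0},{"fingers": 0.2,"tx": 0,"ty": 0,"tz": -2.6,"roll": 0},{"fingers": 0.2,"tx": 0,"ty": 0,"tz": -2.8,"roll": 0},{"fingers": 0.2,"tx": 0,"ty": 0,"tz": -2.8,"roll": 0},{"fingers": 0.2,"tx": 0,"ty": 0,"tz": -2.8,"roll": 0},{"fingers": 0.2,"tx": 0,"ty": 0,"tz": -2.8,"roll": 0}]'

```text
time_s: 32.4
position: [0.5552, -0.3007, 0.1298]
ee_rot: [0.579, 0.408, -0.407, -0.578]
ft_force: [1.1, -0.2, -1.4]
opening: 0.336
```

```bash
python3 - <<'E'
from h import *
st(); shot("wrist","w20")
E
```

```text
t 32.4 p [ 0.5552 -0.3007  0.1298] jawx [ 0.337  0.942 -0.   ] app [ 0.002 -0.001 -1.   ] [-0.942  0.337 -0.002] F [ 1.11 -0.17 -1.36] T [-0.033 -0.019 -0.003] op 0.336 q [-0.07  0.53  0.66  1.75 -0.38  0.99  1.95]
```

View pics/w20.png

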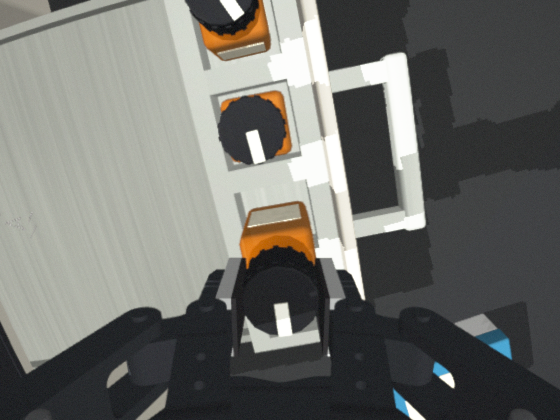

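>>> send_rows --series '[{"fingers": 0.2,"tx": 0,"ty": 0,"tz": -0.6,"roll": 0},{"fingers": 0.2,"tx": 0,"ty": 0,"tz": -1.2,"roll": 0},{"fingers": 0.2,"tx": 0,"ty": 0,"tz": -1.5,"roll": 0},{"fingers": 0.2,"tx": 0,"ty": 0,"tz": -1.66,"roll": 0},{"fingers": 0.2,"tx": 0,"ty": 0,"tz": -1.66,"roll": 0},{"fingers": 0.35,"tx": 0,"ty": 0,"tz": -1.66,"roll": 0},{"fingers": 0.45,"tx": 0,"ty": 0,"tz": -1.66,"roll": 0},{"fingers": 0.55,"tx": 0,"ty": 0,"tz": -1.66,"roll": 0},{"fingers": 0.58,"tx": 0,"ty": 0,"tz": -1.2,"roll": 0},{"fingers": 0.58,"tx": 0,"ty": 0,"tz": 0.2,"roll": 0}]' --grip_force 20

```text
time_s: 33.45
position: [0.5518, -0.2978, 0.1307]
ee_rot: [-0.575, -0.406, 0.409, 0.581]
ft_force: [-0.4, 0.9, -0.2]
opening: 0.58
```

```bash
python3 - <<'E'
from h import *
st(); shot("wrist","w21")
E
```

```text
t 33.45 p [ 0.5518 -0.2978  0.1307] jawx [0.336 0.942 0.001] app [-0.008  0.004 -1.   ] [-0.942  0.336  0.009] F [-0.39  0.9  -0.23] T [-0.032 -0.033 -0.027] op 0.58 q [-0.08  0.52  0.66  1.76 -0.37  1.    1.95]
```

View pics/w21.png

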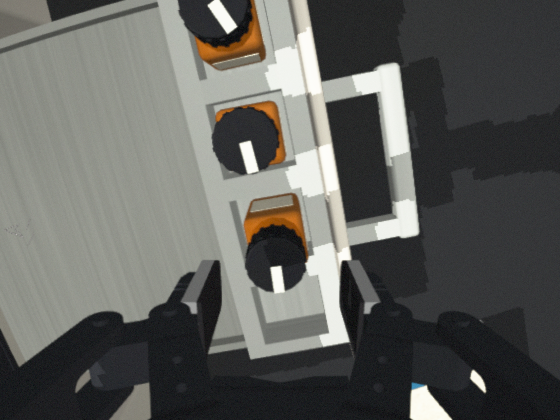

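>>> send_rows --series '[{"fingers": 0.58,"tx": 0,"ty": 0.4,"tz": 0.8,"roll": 0.3},{"fingers": 0.58,"tx": -0.1,"ty": 1.6,"tz": 1.2,"roll": 0.6},{"fingers": 0.58,"tx": -0.2,"ty": 3.4,"tz": 1.2,"roll": 1.0},{"fingers": 0.58,"tx": -0.3,"ty": 5.3,"tz": 1.2,"roll": 1.3},{"fingers": 0.58,"tx": -0.3,"ty": 7.2,"tz": 1.2,"roll": 1.6},{"fingers": 0.58,"tx": -0.4,"ty": 9.1,"tz": 1.2,"roll": 2.0},{"fingers": 0.58,"tx": -0.5,"ty": 11.0,"tz": 1.2,"roll": 2.3},{"fingers": 0.58,"tx": -0.6,"ty": 12.9,"tz": 1.2,"roll": 2.7},{"fingers": 0.58,"tx": -0.7,"ty": 14.8,"tz": 1.2,"roll": 3.1},{"fingers": 0.58,"tx": -0.8,"ty": 16.7,"tz": 1.2,"roll": 3.7}]'

```text
time_s: 34.5
position: [0.5346, 0.1193, 0.1648]
ee_rot: [0.454, 0.543, -0.541, -0.454]
ft_force: [0.5, -0.1, 0.5]
opening: 0.585
```

>>> send_rows --series '[{"fingers": 0.58,"tx": 0,"ty": 1.9,"tz": 0,"roll": 0},{"fingers": 0.58,"tx": -0.1,"ty": 3.8,"tz": 0,"roll": 0},{"fingers": 0.58,"tx": -0.16,"ty": 5.3,"tz": -0.2,"roll": 0},{"fingers": 0.58,"tx": -0.16,"ty": 5.98,"tz": -0.7,"roll": 0},{"fingers": 0.58,"tx": -0.16,"ty": 5.98,"tz": -1.2,"roll": 0},{"fingers": 0.58,"tx": -0.16,"ty": 5.98,"tz": -1.36,"roll": 0},{"fingers": 0.58,"tx": -0.16,"ty": 5.98,"tz": -1.36,"roll": 0},{"fingers": 0.58,"tx": -0.16,"ty": 5.98,"tz": -1.36,"roll": 0},{"fingers": 0.58,"tx": -0.16,"ty": 5.98,"tz": -1.36,"roll": 0},{"fingers": 0.58,"tx": -0.16,"ty": 5.98,"tz": -1.36,"roll": 0}]'

```text
time_s: 35.5
position: [0.5313, 0.266, 0.1305]
ee_rot: [0.456, 0.541, -0.541, -0.455]
ft_force: [0.8, 0.2, -0.4]
opening: 0.582
```

```bash
python3 - <<'E'
from h import *
s=st(); c=shot("wrist","w22"); print(proj(c,[np.r_[s["position"][:2],.092]]))
E
```

```text
t 35.5 p [0.5313 0.266  0.1305] jawx [-0.171  0.985  0.   ] app [ 0.001  0.    -1.   ] [-0.985 -0.171 -0.001] F [ 0.8   0.25 -0.37] T [0.021 0.041 0.05 ] op 0.582 q [-0.85  0.41  0.39  1.84 -0.19  0.93  1.36]
[[281.12540117 244.59230414]]
```

View pics/w22.png

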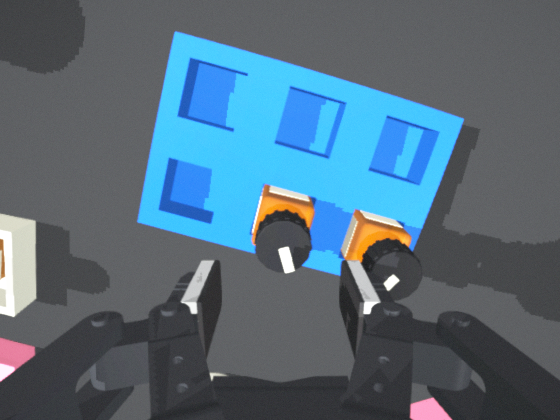

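>>> send_rows --series '[{"fingers": 0.58,"tx": 0,"ty": 0.03,"tz": -0.8,"roll": 0},{"fingers": 0.58,"tx": 0,"ty": 0.03,"tz": -1.6,"roll": 0},{"fingers": 0.58,"tx": 0,"ty": 0.03,"tz": -2.35,"roll": 0},{"fingers": 0.58,"tx": 0,"ty": 0.03,"tz": -2.35,"roll": 0},{"fingers": 0.45,"tx": 0,"ty": 0.03,"tz": -2.35,"roll": 0},{"fingers": 0.2,"tx": 0,"ty": 0.03,"tz": -2.35,"roll": 0},{"fingers": 0.2,"tx": 0,"ty": 0.03,"tz": -2.35,"roll": 0},{"fingers": 0.2,"tx": 0,"ty": 0.03,"tz": -2.35,"roll": 0},{"fingers": 0.2,"tx": 0,"ty": 0.03,"tz": -2.35,"roll": 0},{"fingers": 0.2,"tx": 0,"ty": 0.03,"tz": -2.35,"roll": 0}]'

```text
time_s: 36.55
position: [0.5315, 0.2679, 0.0722]
ee_rot: [0.455, 0.542, -0.541, -0.455]
ft_force: [0.6, -1.5, 4.5]
opening: 0.341
```

```bash
python3 - <<'E'
from h import *
st(); shot("wrist","w23a",(200,200,360,380),2)
E
```

```text
t 36.55 p [0.5315 0.2679 0.0722] jawx [-0.172  0.985  0.001] app [ 0.002  0.001 -1.   ] [-0.985 -0.172 -0.002] F [ 0.56 -1.54  4.47] T [-0.087  0.034  0.012] op 0.341 q [-0.83  0.49  0.36  1.86 -0.23  0.83  1.39]
```

>>> send_rows --series '[{"fingers": 0.2,"tx": 0,"ty": 0,"tz": 0,"roll": -0.5},{"fingers": 0.2,"tx": 0,"ty": 0,"tz": 0,"roll": -1.0},{"fingers": 0.2,"tx": 0,"ty": 0,"tz": 0,"roll": -1.5},{"fingers": 0.2,"tx": 0,"ty": 0,"tz": 0,"roll": -2.0},{"fingers": 0.2,"tx": 0,"ty": 0,"tz": 0,"roll": -2.5},{"fingers": 0.2,"tx": 0,"ty": 0,"tz": 0,"roll": -3.0},{"fingers": 0.2,"tx": 0,"ty": 0,"tz": 0,"roll": -3.5},{"fingers": 0.2,"tx": 0,"ty": 0,"tz": 0,"roll": -4.0},{"fingers": 0.2,"tx": 0,"ty": 0,"tz": 0,"roll": -4.0},{"fingers": 0.2,"tx": 0,"ty": 0,"tz": 0,"roll": -4.0}]'

```text
time_s: 37.6
position: [0.5314, 0.2685, 0.0721]
ee_rot: [-0.586, -0.396, 0.394, 0.587]
ft_force: [-0.7, 0.7, 5.4]
opening: 0.342
```

```bash
python3 - <<'E'
from h import *
st(); shot("wrist","w23b",(200,200,360,380),2)
a=cv2.imread("pics/w23a.png");b=cv2.imread("pics/w23b.png");cv2.imwrite("pics/w23.png",np.hstack([a,b]))
E
```

```text
t 37.6 p [0.5314 0.2685 0.0721] jawx [0.376 0.927 0.002] app [ 0.002  0.002 -1.   ] [-0.927  0.376 -0.001] F [-0.68  0.7   5.39] T [ 0.062  0.04  -0.047] op 0.342 q [-0.93  0.51  0.49  1.87 -0.31  0.84  0.9 ]
```

View pics/w23.png

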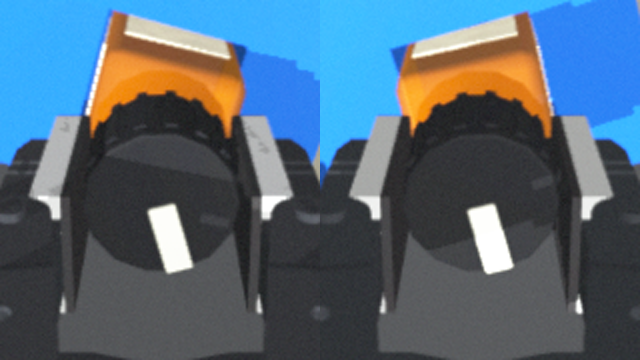

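>>> send_rows --series '[{"fingers": 0.2,"tx": 0,"ty": 0,"tz": 0.6,"roll": 0},{"fingers": 0.2,"tx": 0,"ty": 0,"tz": 1.8,"roll": 0},{"fingers": 0.2,"tx": 0,"ty": 0,"tz": 3.4,"roll": 0},{"fingers": 0.2,"tx": 0.2,"ty": -0.5,"tz": 4.9,"roll": 0},{"fingers": 0.2,"tx": 0.8,"ty": -2.0,"tz": 5.9,"roll": 0},{"fingers": 0.2,"tx": 1.4,"ty": -3.8,"tz": 5.9,"roll": 0},{"fingers": 0.2,"tx": 2.0,"ty": -5.6,"tz": 5.9,"roll": 0},{"fingers": 0.2,"tx": 2.6,"ty": -7.4,"tz": 5.9,"roll": 0},{"fingers": 0.2,"tx": 3.2,"ty": -8.7,"tz": 5.9,"roll": 0},{"fingers": 0.2,"tx": 3.2,"ty": -8.7,"tz": 5.9,"roll": 0}]' --grip_force 40

```text
time_s: 38.65
position: [0.6112, 0.0404, 0.2193]
ee_rot: [0.591, 0.391, -0.392, -0.587]
ft_force: [-0.4, -0.9, -1.1]
opening: 0.338
```

```bash
python3 - <<'E'
from h import *
st(); shot("wrist","w24");shot("top","t24",(110,120,310,280),4)
E
```

```text
t 38.65 p [0.6112 0.0404 0.2193] jawx [ 0.387  0.922 -0.005] app [ 0.001 -0.005 -1.   ] [-0.922  0.387 -0.003] F [-0.36 -0.88 -1.09] T [-0.083  0.079  0.034] op 0.338 q [-0.66  0.37  0.66  1.73 -0.24  1.12  1.24]
```

View pics/w24.png

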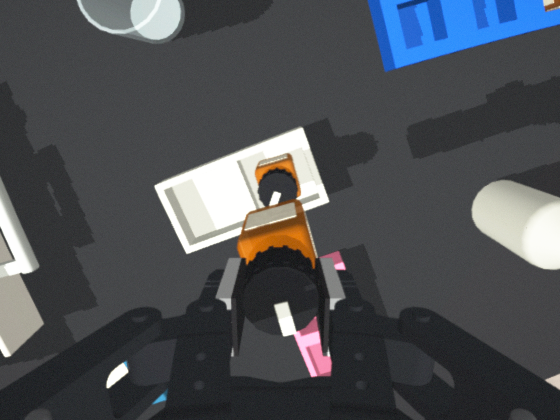

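View pics/t24.png

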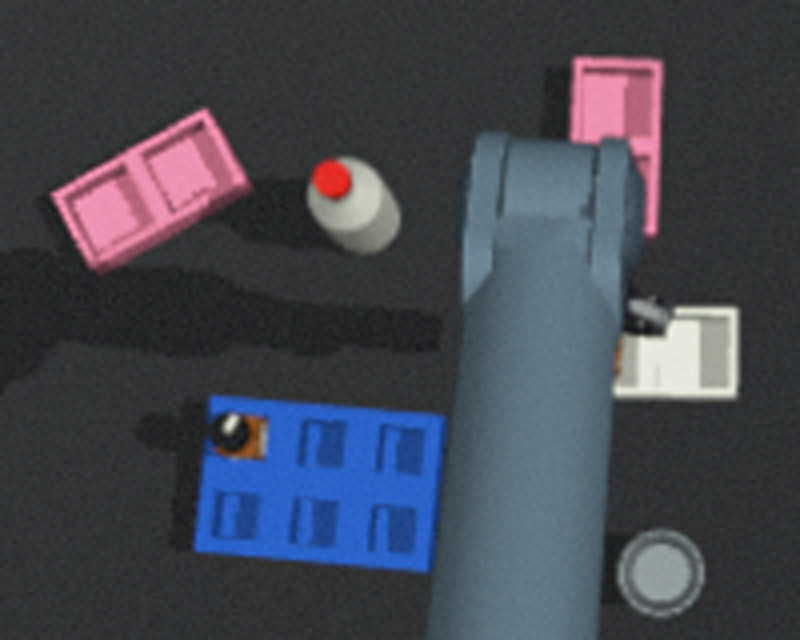

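```bash
python3 - <<'E'
from h import *
im=cv2.imread("pics/w24_raw.png")
cv2.imwrite("pics/w24c.png",cv2.resize(im[115:265,145:340],None,fx=4,fy=4,interpolation=cv2.INTER_CUBIC))
E
```

```text
(no output)
```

View pics/w24c.png

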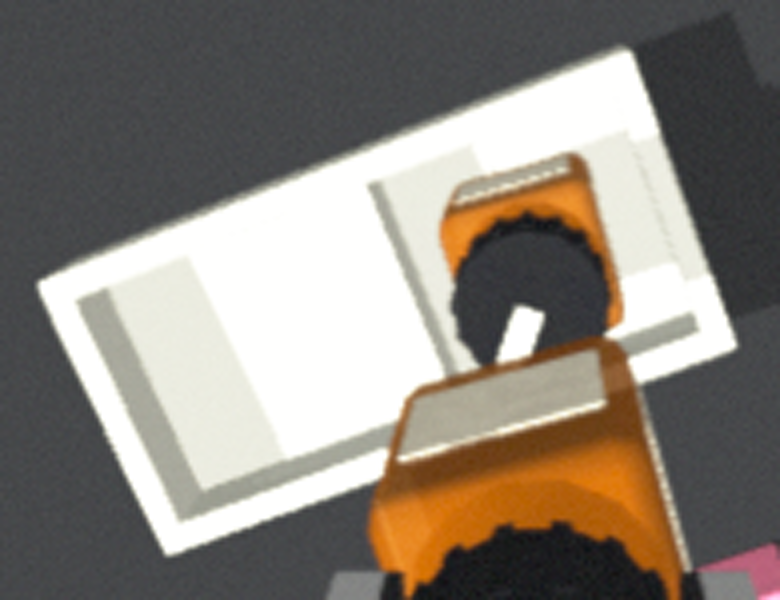

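```bash
python3 - <<'E'
from h import *
c=np.load("pics/w24.npy",allow_pickle=True).item()
P=unproj(c,np.array([(40,284),(168,555),(737,347),(628,48)])/4+[145,115],.03)[:,:2]; print(P.round(4),P.mean(0))
print([np.linalg.norm(P[i]-P[(i+1)%4]).round(4) for i in range(4)])
m=P.mean(0); d=(P[2]+P[3]-P[0]-P[1])/2; d/=np.linalg.norm(d); print(m-d*.037,m+d*.037,np.degrees(np.arctan2(d[1],d[0])))
st()
E
```

```text
[[ 0.5659 -0.068 ]
 [ 0.6379 -0.0708]
 [ 0.6427  0.0754]
 [ 0.5698  0.0775]] [0.60408109 0.00355348]
[np.float64(0.0721), np.float64(0.1462), np.float64(0.073), np.float64(0.1456)]
[ 0.60299177 -0.03343049] [0.60517041 0.04053744] 88.31290329426416
t 38.75 p [0.6099 0.0483 0.2184] jawx [ 0.379  0.925 -0.001] app [-0.002 -0.    -1.   ] [-0.925  0.379  0.001] F [ 0.44  0.06 -1.81] T [ 0.132 -0.01   0.019] op 0.336 q [-0.67  0.37  0.65  1.73 -0.25  1.12  1.24]
```

>>> send_rows --series '[{"fingers": 0.2,"tx": -0.1,"ty": -1.0,"tz": 0,"roll": 0},{"fingers": 0.2,"tx": -0.34,"ty": -2.2,"tz": 0,"roll": 0},{"fingers": 0.2,"tx": -0.34,"ty": -3.1,"tz": 0,"roll": 0},{"fingers": 0.2,"tx": -0.34,"ty": -3.36,"tz": -0.5,"roll": 0},{"fingers": 0.2,"tx": -0.34,"ty": -3.36,"tz": -1.6,"roll": 0},{"fingers": 0.2,"tx": -0.34,"ty": -3.36,"tz": -2.8,"roll": 0},{"fingers": 0.2,"tx": -0.34,"ty": -3.36,"tz": -3.8,"roll": 0},{"fingers": 0.2,"tx": -0.34,"ty": -3.36,"tz": -4.4,"roll": 0},{"fingers": 0.2,"tx": -0.34,"ty": -3.36,"tz": -4.4,"roll": 0},{"fingers": 0.2,"tx": -0.34,"ty": -3.36,"tz": -4.4,"roll": 0}]'

```text
time_s: 39.75
position: [0.6024, -0.0327, 0.1086]
ee_rot: [-0.586, -0.396, 0.395, 0.586]
ft_force: [-0.1, 0.4, -1.2]
opening: 0.33
```

```bash
python3 - <<'E'
from h import *
st(); shot("wrist","w25")
E
```

```text
t 39.75 p [ 0.6024 -0.0327  0.1086] jawx [0.374 0.927 0.   ] app [ 0.  0. -1.] [-0.927  0.374  0.   ] F [-0.11  0.41 -1.23] T [-0.014 -0.079 -0.024] op 0.33 q [-0.5   0.49  0.61  1.84 -0.35  0.92  1.46]
```

View pics/w25.png

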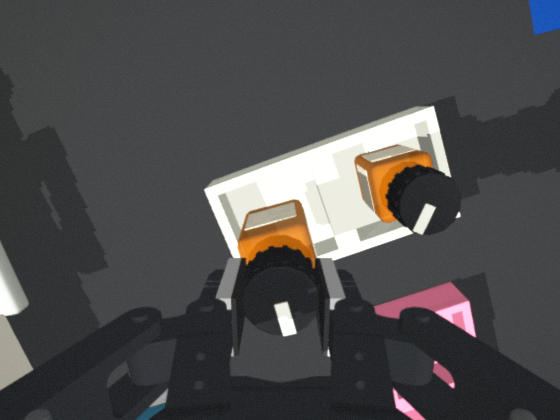

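>>> send_rows --series '[{"fingers": 0.2,"tx": 0,"ty": 0,"tz": -0.6,"roll": 0},{"fingers": 0.2,"tx": 0,"ty": 0,"tz": -1.1,"roll": 0},{"fingers": 0.2,"tx": 0,"ty": 0,"tz": -1.4,"roll": 0},{"fingers": 0.2,"tx": 0,"ty": 0,"tz": -1.5,"roll": 0},{"fingers": 0.2,"tx": 0,"ty": 0,"tz": -1.5,"roll": 0},{"fingers": 0.35,"tx": 0,"ty": 0,"tz": -1.5,"roll": 0},{"fingers": 0.45,"tx": 0,"ty": 0,"tz": -1.5,"roll": 0},{"fingers": 0.53,"tx": 0,"ty": 0,"tz": -1.5,"roll": 0},{"fingers": 0.53,"tx": 0,"ty": 0,"tz": -1.0,"roll": 0},{"fingers": 0.53,"tx": 0,"ty": 0,"tz": 0.4,"roll": 0}]' --grip_force 20

```text
time_s: 40.8
position: [0.5989, -0.0334, 0.1162]
ee_rot: [-0.585, -0.393, 0.398, 0.588]
ft_force: [-0.2, 0.6, -0.3]
opening: 0.531
```

```bash
python3 - <<'E'
from h import *
st(); shot("wrist","w26")
E
```

```text
t 40.8 p [ 0.5989 -0.0334  0.1162] jawx [ 0.375  0.927 -0.003] app [-0.008 -0.001 -1.   ] [-0.927  0.375  0.007] F [-0.16  0.56 -0.31] T [ 0.017 -0.039  0.044] op 0.531 q [-0.51  0.48  0.62  1.83 -0.34  0.94  1.45]
```

View pics/w26.png

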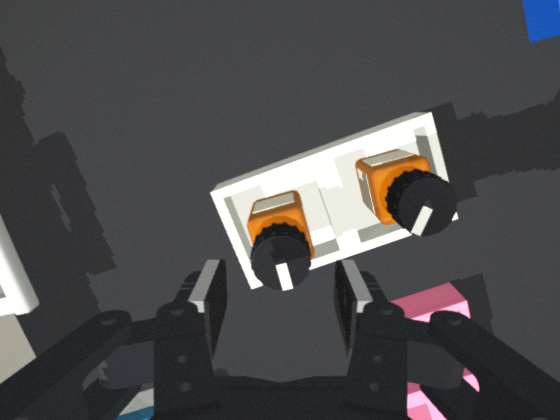

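>>> send_rows --series '[{"fingers": 0.55,"tx": -0.1,"ty": 0.4,"tz": 0.8,"roll": 0.4},{"fingers": 0.58,"tx": -0.3,"ty": 1.7,"tz": 1.4,"roll": 0.8},{"fingers": 0.58,"tx": -0.7,"ty": 3.5,"tz": 1.4,"roll": 1.3},{"fingers": 0.58,"tx": -1.0,"ty": 5.4,"tz": 1.4,"roll": 1.8},{"fingers": 0.58,"tx": -1.3,"ty": 7.3,"tz": 1.4,"roll": 2.3},{"fingers": 0.58,"tx": -1.6,"ty": 9.2,"tz": 1.4,"roll": 2.8},{"fingers": 0.58,"tx": -2.0,"ty": 11.1,"tz": 1.2,"roll": 3.3},{"fingers": 0.58,"tx": -2.4,"ty": 12.9,"tz": 1.0,"roll": 3.8},{"fingers": 0.58,"tx": -2.62,"ty": 14.2,"tz": 0.7,"roll": 4.0},{"fingers": 0.58,"tx": -2.62,"ty": 14.56,"tz": 0.5,"roll": 4.0}]'

```text
time_s: 41.85
position: [0.5342, 0.3367, 0.1308]
ee_rot: [0.452, 0.544, -0.543, -0.454]
ft_force: [-0.3, -0.7, -0.0]
opening: 0.581
```

>>> send_rows --series '[{"fingers": 0.58,"tx": 0,"ty": 0,"tz": 0,"roll": 0},{"fingers": 0.58,"tx": 0,"ty": 0,"tz": 0,"roll": 0},{"fingers": 0.58,"tx": 0,"ty": 0,"tz": 0,"roll": 0},{"fingers": 0.58,"tx": 0,"ty": 0,"tz": 0,"roll": 0},{"fingers": 0.58,"tx": 0,"ty": 0,"tz": 0,"roll": 0},{"fingers": 0.58,"tx": 0,"ty": 0,"tz": 0,"roll": 0},{"fingers": 0.58,"tx": 0,"ty": 0,"tz": 0,"roll": 0},{"fingers": 0.58,"tx": 0,"ty": 0,"tz": 0,"roll": 0},{"fingers": 0.58,"tx": 0,"ty": 0,"tz": 0,"roll": 0},{"fingers": 0.58,"tx": 0,"ty": 0,"tz": 0,"roll": 0}]'

```text
time_s: 42.85
position: [0.5365, 0.3302, 0.131]
ee_rot: [-0.455, -0.541, 0.541, 0.455]
ft_force: [-1.1, 0.1, 1.2]
opening: 0.581
```

```bash
python3 - <<'E'
from h import *
s=st(); c=shot("wrist","w27"); print(proj(c,[np.r_[s["position"][:2],.092]]))
E
```

```text
t 42.85 p [0.5365 0.3302 0.131 ] jawx [-0.173  0.985 -0.   ] app [-0. -0. -1.] [-0.985 -0.173  0.   ] F [-1.15  0.15  1.16] T [ 0.019 -0.009  0.021] op 0.581 q [-0.95  0.47  0.42  1.75 -0.23  0.97  1.3 ]
[[281.11593743 244.26467058]]
```

View pics/w27.png

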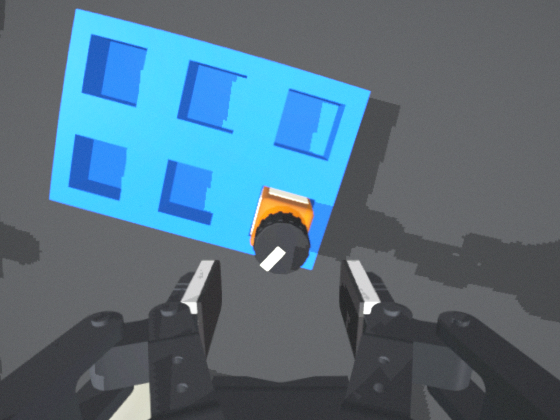

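>>> send_rows --series '[{"fingers": 0.58,"tx": 0,"ty": 0,"tz": -0.8,"roll": 0},{"fingers": 0.58,"tx": 0,"ty": 0,"tz": -1.6,"roll": 0},{"fingers": 0.58,"tx": 0,"ty": 0,"tz": -2.35,"roll": 0},{"fingers": 0.58,"tx": 0,"ty": 0,"tz": -2.35,"roll": 0},{"fingers": 0.45,"tx": 0,"ty": 0,"tz": -2.35,"roll": 0},{"fingers": 0.2,"tx": 0,"ty": 0,"tz": -2.35,"roll": 0},{"fingers": 0.2,"tx": 0,"ty": 0,"tz": -2.35,"roll": 0},{"fingers": 0.2,"tx": 0,"ty": 0,"tz": -2.35,"roll": 0},{"fingers": 0.2,"tx": 0,"ty": 0,"tz": -2.35,"roll": 0},{"fingers": 0.2,"tx": 0,"ty": 0,"tz": -2.35,"roll": 0}]'

```text
time_s: 43.9
position: [0.5373, 0.3306, 0.0733]
ee_rot: [0.455, 0.542, -0.541, -0.455]
ft_force: [-0.1, 0.4, 1.9]
opening: 0.339
```

```bash
python3 - <<'E'
from h import *
st(); shot("wrist","w28a",(200,200,360,380),2)
E
```

```text
t 43.9 p [0.5373 0.3306 0.0733] jawx [-0.172  0.985  0.001] app [ 0.002  0.001 -1.   ] [-0.985 -0.172 -0.002] F [-0.05  0.45  1.9 ] T [ 0.016  0.029 -0.029] op 0.339 q [-0.92  0.55  0.39  1.78 -0.26  0.87  1.33]
```

>>> send_rows --series '[{"fingers": 0.2,"tx": 0,"ty": 0,"tz": 0,"roll": -0.5},{"fingers": 0.2,"tx": 0,"ty": 0,"tz": 0,"roll": -1.0},{"fingers": 0.2,"tx": 0,"ty": 0,"tz": 0,"roll": -1.5},{"fingers": 0.2,"tx": 0,"ty": 0,"tz": 0,"roll": -2.0},{"fingers": 0.2,"tx": 0,"ty": 0,"tz": 0,"roll": -2.5},{"fingers": 0.2,"tx": 0,"ty": 0,"tz": 0,"roll": -3.0},{"fingers": 0.2,"tx": 0,"ty": 0,"tz": 0,"roll": -3.5},{"fingers": 0.2,"tx": 0,"ty": 0,"tz": 0,"roll": -4.0},{"fingers": 0.2,"tx": 0,"ty": 0,"tz": 0,"roll": -4.0},{"fingers": 0.2,"tx": 0,"ty": 0,"tz": 0,"roll": -4.0}]'

```text
time_s: 44.95
position: [0.5368, 0.3318, 0.0729]
ee_rot: [-0.586, -0.397, 0.395, 0.586]
ft_force: [0.4, 2.0, 2.2]
opening: 0.34
```

```bash
python3 - <<'E'
from h import *
st(); shot("wrist","w28b",(200,200,360,380),2)
a=cv2.imread("pics/w28a.png");b=cv2.imread("pics/w28b.png");cv2.imwrite("pics/w28.png",np.hstack([a,b]))
E
```

```text
t 44.95 p [0.5368 0.3318 0.0729] jawx [0.373 0.928 0.002] app [ 0.001  0.002 -1.   ] [-0.928  0.373 -0.   ] F [0.39 1.99 2.19] T [ 0.616 -0.072  0.181] op 0.34 q [-1.02  0.57  0.52  1.78 -0.36  0.88  0.85]
```

View pics/w28.png

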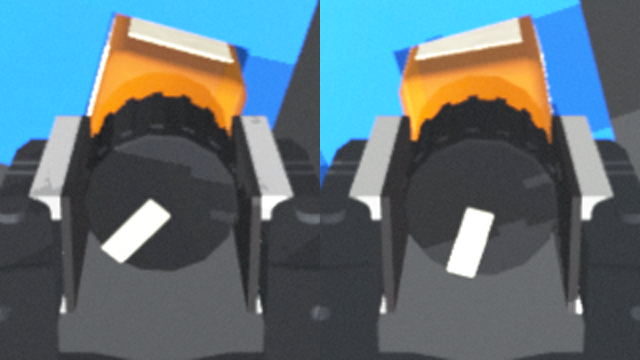

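>>> send_rows --series '[{"fingers": 0.2,"tx": 0,"ty": 0,"tz": 0.6,"roll": 0},{"fingers": 0.2,"tx": 0,"ty": 0,"tz": 1.8,"roll": 0},{"fingers": 0.2,"tx": 0,"ty": 0,"tz": 3.4,"roll": 0},{"fingers": 0.2,"tx": 0.1,"ty": -0.6,"tz": 4.6,"roll": 0},{"fingers": 0.2,"tx": 0.2,"ty": -2.0,"tz": 5.1,"roll": 0},{"fingers": 0.2,"tx": 0.4,"ty": -3.6,"tz": 5.1,"roll": 0},{"fingers": 0.2,"tx": 0.6,"ty": -5.3,"tz": 5.1,"roll": 0},{"fingers": 0.2,"tx": 0.8,"ty": -7.0,"tz": 5.1,"roll": 0.1},{"fingers": 0.2,"tx": 1.0,"ty": -8.7,"tz": 5.1,"roll": 0.2},{"fingers": 0.2,"tx": 1.2,"ty": -10.4,"tz": 5.1,"roll": 0.3}]' --grip_force 40

```text
time_s: 46.0
position: [0.5647, 0.0667, 0.1988]
ee_rot: [-0.578, -0.406, 0.408, 0.579]
ft_force: [1.5, -0.9, -1.2]
opening: 0.334
```

>>> send_rows --series '[{"fingers": 0.2,"tx": 0.2,"ty": -1.8,"tz": 0,"roll": 0},{"fingers": 0.2,"tx": 0.5,"ty": -3.6,"tz": 0,"roll": 0},{"fingers": 0.2,"tx": 0.7,"ty": -5.4,"tz": 0,"roll": 0},{"fingers": 0.2,"tx": 0.9,"ty": -7.2,"tz": 0,"roll": 0},{"fingers": 0.2,"tx": 1.2,"ty": -9.0,"tz": 0,"roll": 0},{"fingers": 0.2,"tx": 1.4,"ty": -10.8,"tz": 0,"roll": 0},{"fingers": 0.2,"tx": 1.6,"ty": -12.6,"tz": 0,"roll": 0},{"fingers": 0.2,"tx": 1.8,"ty": -14.2,"tz": 0,"roll": 0},{"fingers": 0.2,"tx": 1.86,"ty": -15.16,"tz": 0,"roll": 0},{"fingers": 0.2,"tx": 1.86,"ty": -15.16,"tz": 0,"roll": 0}]'

```text
time_s: 47.0
position: [0.6083, -0.3165, 0.199]
ee_rot: [0.58, 0.402, -0.407, -0.58]
ft_force: [-1.1, -1.5, -1.3]
opening: 0.331
```

>>> send_rows --series '[{"fingers": 0.2,"tx": 0,"ty": 0,"tz": 0,"roll": 0},{"fingers": 0.2,"tx": 0,"ty": 0,"tz": 0,"roll": 0},{"fingers": 0.2,"tx": 0,"ty": 0,"tz": -0.6,"roll": 0},{"fingers": 0.2,"tx": 0,"ty": 0,"tz": -1.4,"roll": 0},{"fingers": 0.2,"tx": 0,"ty": 0,"tz": -2.2,"roll": 0},{"fingers": 0.2,"tx": 0,"ty": 0,"tz": -2.6,"roll": 0},{"fingers": 0.2,"tx": 0,"ty": 0,"tz": -2.8,"roll": 0},{"fingers": 0.2,"tx": 0,"ty": 0,"tz": -2.8,"roll": 0},{"fingers": 0.2,"tx": 0,"ty": 0,"tz": -2.8,"roll": 0},{"fingers": 0.2,"tx": 0,"ty": 0,"tz": -2.8,"roll": 0}]'

```text
time_s: 48.0
position: [0.6138, -0.3095, 0.131]
ee_rot: [0.579, 0.408, -0.407, -0.577]
ft_force: [-0.6, 0.3, -1.2]
opening: 0.334
```

```bash
python3 - <<'E'
from h import *
st(); shot("wrist","w29")
E
```

```text
t 48.0 p [ 0.6138 -0.3095  0.131 ] jawx [ 0.337  0.942 -0.   ] app [ 0.002 -0.001 -1.   ] [-0.942  0.337 -0.002] F [-0.6   0.28 -1.21] T [0.001 0.041 0.   ] op 0.334 q [-0.08  0.64  0.69  1.61 -0.45  1.06  1.96]
```

View pics/w29.png

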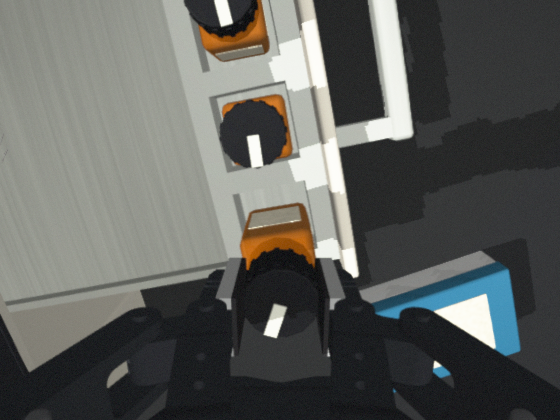

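>>> send_rows --series '[{"fingers": 0.2,"tx": 0,"ty": 0,"tz": -0.6,"roll": 0},{"fingers": 0.2,"tx": 0,"ty": 0,"tz": -1.2,"roll": 0},{"fingers": 0.2,"tx": 0,"ty": 0,"tz": -1.5,"roll": 0},{"fingers": 0.2,"tx": 0,"ty": 0,"tz": -1.66,"roll": 0},{"fingers": 0.2,"tx": 0,"ty": 0,"tz": -1.66,"roll": 0},{"fingers": 0.35,"tx": 0,"ty": 0,"tz": -1.66,"roll": 0},{"fingers": 0.45,"tx": 0,"ty": 0,"tz": -1.66,"roll": 0},{"fingers": 0.55,"tx": 0,"ty": 0,"tz": -1.66,"roll": 0},{"fingers": 0.58,"tx": 0,"ty": 0,"tz": -1.2,"roll": 0},{"fingers": 0.58,"tx": 0,"ty": 0,"tz": 0.2,"roll": 0}]' --grip_force 20

```text
time_s: 49.05
position: [0.6104, -0.3064, 0.1312]
ee_rot: [-0.575, -0.406, 0.409, 0.581]
ft_force: [-0.4, -0.1, 0.3]
opening: 0.575
```

```bash
python3 - <<'E'
from h import *
st(); shot("wrist","w30")
E
```

```text
t 49.05 p [ 0.6104 -0.3064  0.1312] jawx [0.336 0.942 0.001] app [-0.008  0.004 -1.   ] [-0.942  0.336  0.009] F [-0.44 -0.14  0.32] T [ 0.003  0.017 -0.044] op 0.575 q [-0.09  0.64  0.69  1.61 -0.45  1.07  1.96]
```

View pics/w30.png

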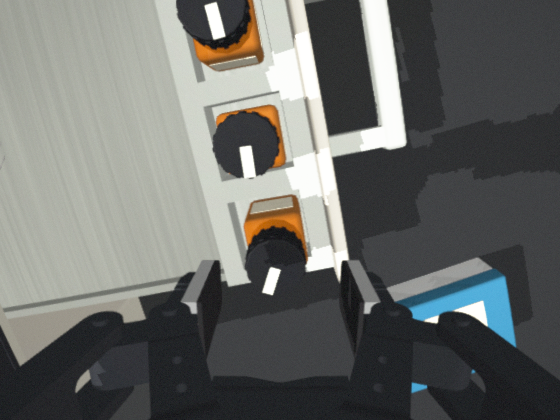

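```bash
python3 - <<'E'
from h import *
c=get_calibration("top")
F=unproj(c,[(425,170.5),(414.5,293)],.2)[:,:2];print("face top edge",F,np.linalg.norm(F[0]-F[1]))
a=np.radians(-8.2);ey=np.array([np.cos(a),np.sin(a)]);ex=np.array([ey[1],-ey[0]])
o=F.mean(0);print("mid",o,np.degrees(np.arctan2(*(F[0]-F[1])[::-1])))
for n,p in(("wells",(.5248,-.2954)),("handle",(.5343,-.2062))): print(n,((np.array(p)-o)@ex).round(4),((np.array(p)-o)@ey).round(4))
c=np.load("pics/w5.npy",allow_pickle=True).item()
# handle front ends in w5 : bar
print(unproj(np.load("pics/w21.npy",allow_pickle=True).item(),[(397,66),(416,235)],.049)[:,:2])
E
```

```text
face top edge [[ 0.68082304 -0.45066445]
 [ 0.32636413 -0.4018721 ]] 0.35780135570428867
mid [ 0.50359359 -0.42626827] -7.837683325314074
wells -0.1326 0.0023
handle -0.2222 -0.001
[[ 0.48578399 -0.20199662]
 [ 0.59047647 -0.21786882]]
```

>>> send_rows --series '[{"fingers": 0.58,"tx": 0,"ty": 0,"tz": 1.0,"roll": -0.4},{"fingers": 0.5,"tx": -0.1,"ty": 0.6,"tz": 1.6,"roll": -1.2},{"fingers": 0.3,"tx": -0.5,"ty": 1.4,"tz": 1.6,"roll": -2.2},{"fingers": 0,"tx": -0.9,"ty": 2.3,"tz": 1.6,"roll": -3.2},{"fingers": 0,"tx": -1.3,"ty": 3.2,"tz": 1.6,"roll": -4.2},{"fingers": 0,"tx": -1.7,"ty": 4.1,"tz": 1.6,"roll": -5.2},{"fingers": 0,"tx": -2.1,"ty": 5.0,"tz": 1.6,"roll": -6.2},{"fingers": 0,"tx": -2.5,"ty": 5.6,"tz": 1.6,"roll": -7.2},{"fingers": 0,"tx": -2.84,"ty": 5.9,"tz": 1.6,"roll": -8.2},{"fingers": 0,"tx": -2.84,"ty": 5.9,"tz": 1.6,"roll": -9.2}]'

```text
time_s: 50.1
position: [0.5416, -0.1594, 0.1751]
ee_rot: [-0.706, 0.021, -0.022, 0.708]
ft_force: [0.1, -0.1, -0.5]
opening: -0.004
```

>>> send_rows --series '[{"fingers": 0,"tx": 0,"ty": 0,"tz": 0,"roll": -0.6},{"fingers": 0,"tx": 0,"ty": 0,"tz": 0,"roll": -0.6},{"fingers": 0,"tx": 0,"ty": 0,"tz": -0.6,"roll": -0.6},{"fingers": 0,"tx": 0,"ty": 0,"tz": -1.4,"roll": -0.6},{"fingers": 0,"tx": 0,"ty": 0,"tz": -2.2,"roll": -0.6},{"fingers": 0,"tx": 0,"ty": 0,"tz": -3.0,"roll": -0.6},{"fingers": 0,"tx": 0,"ty": 0,"tz": -3.0,"roll": -0.6},{"fingers": 0,"tx": 0,"ty": 0,"tz": -3.0,"roll": -0.6},{"fingers": 0,"tx": 0,"ty": 0,"tz": -3.0,"roll": -0.6},{"fingers": 0,"tx": 0,"ty": 0,"tz": -3.0,"roll": -0.6}]'

```text
time_s: 51.1
position: [0.543, -0.1619, 0.1009]
ee_rot: [0.705, -0.049, 0.051, -0.705]
ft_force: [-0.3, -0.2, -0.7]
opening: -0.003
```

```bash
python3 - <<'E'
from h import *
st(); shot("wrist","w31");shot("side","s31");shot("top","t31",(240,150,440,300),4)
E
```

```text
t 51.1 p [ 0.543  -0.1619  0.1009] jawx [ 0.99  -0.14   0.002] app [ 0.002 -0.    -1.   ] [ 0.14  0.99 -0.  ] F [-0.25 -0.24 -0.75] T [ 0.021 -0.011 -0.017] op -0.003 q [-0.58  0.59  1.01  1.94 -0.62  0.95  0.59]
```

View pics/w31.png

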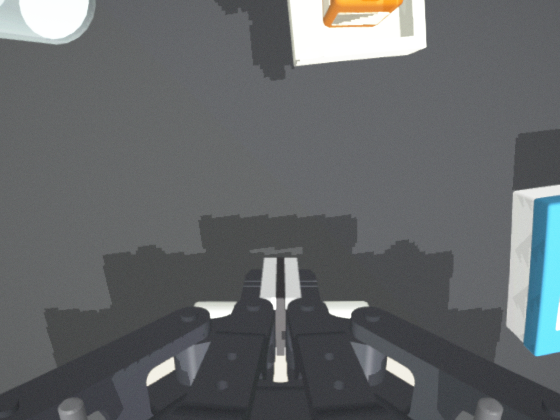

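View pics/s31.png

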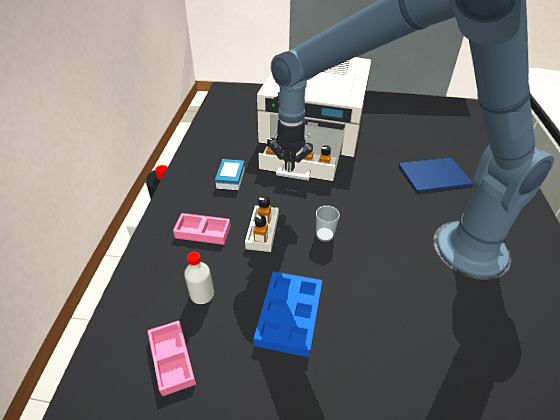

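View pics/t31.png

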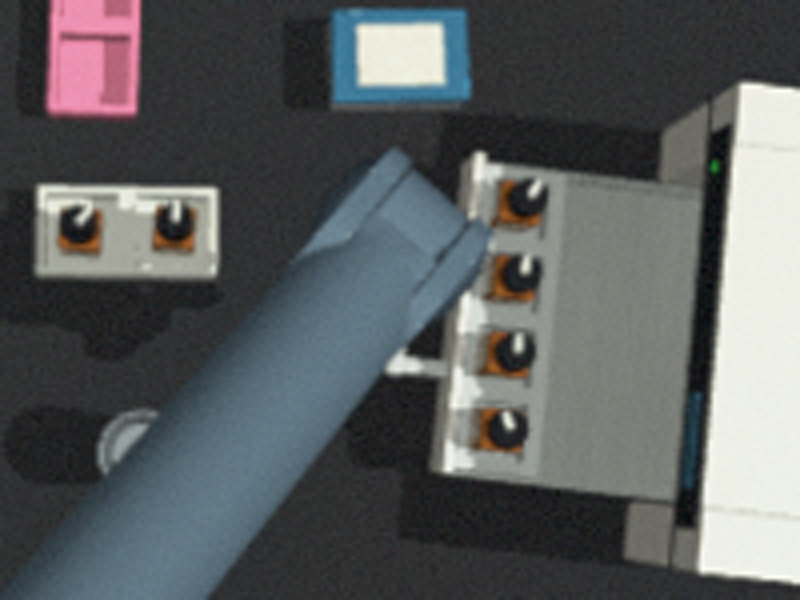

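>>> send_rows --series '[{"fingers": 0,"tx": 0,"ty": 0,"tz": -0.6,"roll": 0},{"fingers": 0,"tx": 0,"ty": 0,"tz": -1.3,"roll": 0},{"fingers": 0,"tx": 0,"ty": 0,"tz": -2.0,"roll": 0},{"fingers": 0,"tx": 0,"ty": 0,"tz": -2.5,"roll": 0},{"fingers": 0,"tx": 0,"ty": 0,"tz": -2.76,"roll": 0},{"fingers": 0,"tx": 0,"ty": 0,"tz": -2.76,"roll": 0},{"fingers": 0,"tx": 0,"ty": 0,"tz": -2.76,"roll": 0},{"fingers": 0,"tx": 0,"ty": 0,"tz": -2.76,"roll": 0},{"fingers": 0,"tx": 0,"ty": 0,"tz": -2.76,"roll": 0},{"fingers": 0,"tx": 0,"ty": 0,"tz": -2.76,"roll": 0}]'

```text
time_s: 52.25
position: [0.5425, -0.1615, 0.0313]
ee_rot: [-0.705, 0.049, -0.05, 0.705]
ft_force: [-0.7, 0.4, 0.3]
opening: 0.003
```

```bash
python3 - <<'E'
from h import *
st(); c=shot("wrist","w32")
E
```

```text
t 52.25 p [ 0.5425 -0.1615  0.0313] jawx [ 0.99  -0.14   0.001] app [ 0.001 -0.    -1.   ] [0.14 0.99 0.  ] F [-0.67  0.36  0.3 ] T [0.003 0.038 0.018] op 0.003 q [-0.49  0.69  0.9   1.97 -0.72  0.85  0.67]
```

View pics/w32.png

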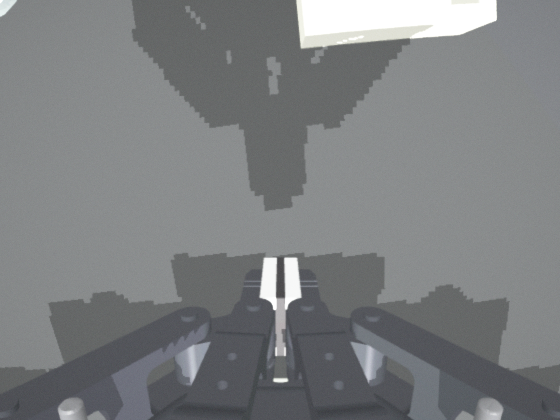

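>>> send_rows --series '[{"fingers": 0,"tx": -0.03,"ty": -0.2,"tz": 0,"roll": 0},{"fingers": 0,"tx": -0.06,"ty": -0.4,"tz": 0,"roll": 0},{"fingers": 0,"tx": -0.1,"ty": -0.65,"tz": 0,"roll": 0},{"fingers": 0,"tx": -0.13,"ty": -0.9,"tz": 0,"roll": 0},{"fingers": 0,"tx": -0.16,"ty": -1.1,"tz": 0,"roll": 0},{"fingers": 0,"tx": -0.19,"ty": -1.3,"tz": 0,"roll": 0},{"fingers": 0,"tx": -0.22,"ty": -1.5,"tz": 0,"roll": 0},{"fingers": 0,"tx": -0.25,"ty": -1.7,"tz": 0,"roll": 0},{"fingers": 0,"tx": -0.27,"ty": -1.9,"tz": 0,"roll": 0},{"fingers": 0,"tx": -0.3,"ty": -2.1,"tz": 0,"roll": 0}]'

```text
time_s: 53.3
position: [0.5345, -0.2139, 0.0307]
ee_rot: [-0.705, 0.05, -0.05, 0.706]
ft_force: [-0.5, 0.6, -0.2]
opening: 0.001
```

```bash
python3 - <<'E'
from h import *
st(); c=shot("wrist","w33");shot("top","t33",(280,150,440,300),4)
E
```

```text
t 53.3 p [ 0.5345 -0.2139  0.0307] jawx [ 0.99 -0.14 -0.  ] app [-0.     0.001 -1.   ] [0.14  0.99  0.001] F [-0.54  0.59 -0.19] T [ 0.256 -0.035 -0.016] op 0.001 q [-0.39  0.7   0.89  1.94 -0.72  0.86  0.75]
```

View pics/t33.png

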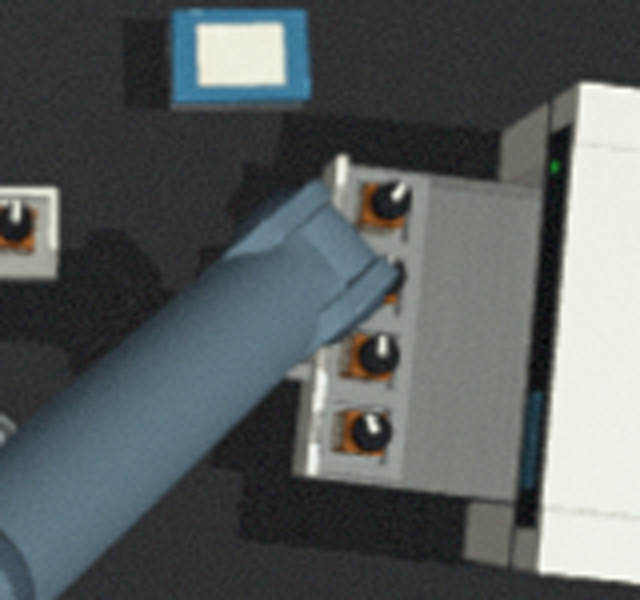

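>>> send_rows --series '[{"fingers": 0,"tx": -0.04,"ty": -0.25,"tz": 0,"roll": 0},{"fingers": 0,"tx": -0.07,"ty": -0.5,"tz": 0,"roll": 0},{"fingers": 0,"tx": -0.11,"ty": -0.75,"tz": 0,"roll": 0},{"fingers": 0,"tx": -0.14,"ty": -1.0,"tz": 0,"roll": 0},{"fingers": 0,"tx": -0.18,"ty": -1.25,"tz": 0,"roll": 0},{"fingers": 0,"tx": -0.22,"ty": -1.5,"tz": 0,"roll": 0},{"fingers": 0,"tx": -0.25,"ty": -1.75,"tz": 0,"roll": 0},{"fingers": 0,"tx": -0.29,"ty": -2.0,"tz": 0,"roll": 0},{"fingers": 0,"tx": -0.32,"ty": -2.25,"tz": 0,"roll": 0},{"fingers": 0,"tx": -0.36,"ty": -2.5,"tz": 0,"roll": 0}]'

```text
time_s: 54.4
position: [0.5256, -0.277, 0.0308]
ee_rot: [0.705, -0.05, 0.05, -0.705]
ft_force: [0.3, 1.2, 0.1]
opening: 0.001
```

>>> send_rows --series '[{"fingers": 0,"tx": -0.02,"ty": -0.16,"tz": 0,"roll": 0},{"fingers": 0,"tx": -0.05,"ty": -0.32,"tz": 0,"roll": 0},{"fingers": 0,"tx": -0.07,"ty": -0.48,"tz": 0,"roll": 0},{"fingers": 0,"tx": -0.09,"ty": -0.64,"tz": 0,"roll": 0},{"fingers": 0,"tx": -0.12,"ty": -0.8,"tz": 0,"roll": 0},{"fingers": 0,"tx": -0.14,"ty": -0.96,"tz": 0,"roll": 0},{"fingers": 0,"tx": -0.16,"ty": -1.12,"tz": 0,"roll": 0},{"fingers": 0,"tx": -0.18,"ty": -1.28,"tz": 0,"roll": 0},{"fingers": 0,"tx": -0.2,"ty": -1.4,"tz": 0,"roll": 0},{"fingers": 0,"tx": -0.2,"ty": -1.4,"tz": 0,"roll": 0}]'

```text
time_s: 55.4
position: [0.52, -0.3127, 0.0308]
ee_rot: [0.706, -0.05, 0.05, -0.705]
ft_force: [-0.0, -0.1, 0.4]
opening: 0.001
```

```bash
python3 - <<'E'
from h import *
st(); c=shot("top","t34",(280,150,440,300),4);shot("side","s34",(220,40,400,200),4)
E
```

```text
t 55.4 p [ 0.52   -0.3127  0.0308] jawx [ 0.99  -0.141 -0.   ] app [-0.    -0.001 -1.   ] [ 0.141  0.99  -0.001] F [-0.02 -0.06  0.36] T [-0.004  0.065  0.   ] op 0.001 q [-0.19  0.74  0.87  1.86 -0.73  0.89  0.9 ]
```

View pics/t34.png

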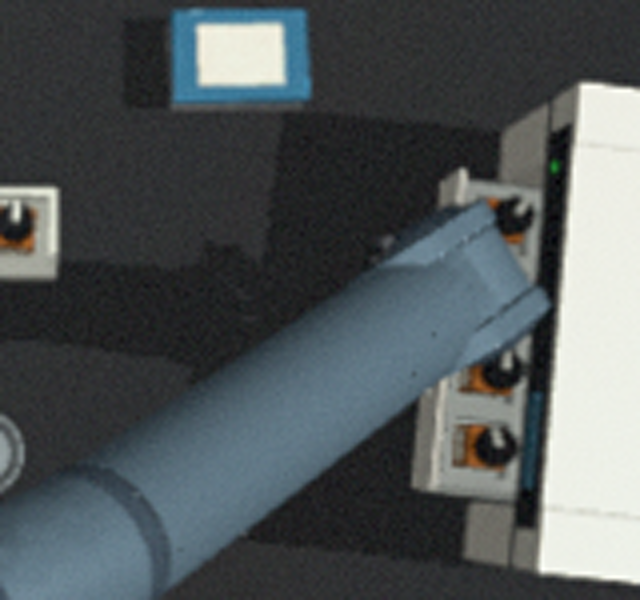

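View pics/s34.png

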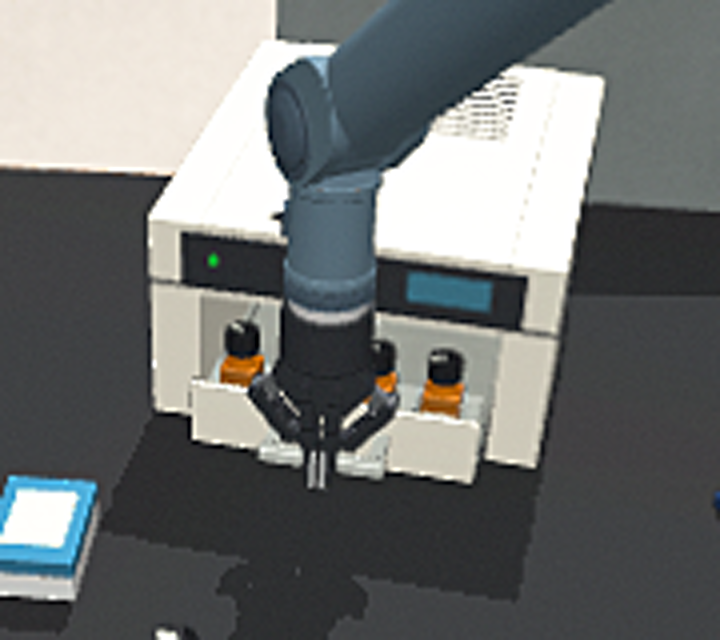

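>>> send_rows --series '[{"fingers": 0,"tx": -0.01,"ty": -0.08,"tz": 0,"roll": 0},{"fingers": 0,"tx": -0.02,"ty": -0.16,"tz": 0,"roll": 0},{"fingers": 0,"tx": -0.03,"ty": -0.24,"tz": 0,"roll": 0},{"fingers": 0,"tx": -0.05,"ty": -0.32,"tz": 0,"roll": 0},{"fingers": 0,"tx": -0.06,"ty": -0.4,"tz": 0,"roll": 0},{"fingers": 0,"tx": -0.07,"ty": -0.48,"tz": 0,"roll": 0},{"fingers": 0,"tx": -0.08,"ty": -0.56,"tz": 0,"roll": 0},{"fingers": 0,"tx": -0.09,"ty": -0.64,"tz": 0,"roll": 0},{"fingers": 0,"tx": -0.1,"ty": -0.72,"tz": 0,"roll": 0},{"fingers": 0,"tx": -0.11,"ty": -0.8,"tz": 0,"roll": 0}]'

```text
time_s: 56.5
position: [0.5177, -0.3311, 0.0306]
ee_rot: [-0.705, 0.05, -0.05, 0.706]
ft_force: [-1.1, 4.2, 1.6]
opening: -0.0
```

>>> send_rows --series '[{"fingers": 0,"tx": -0.01,"ty": -0.06,"tz": 0,"roll": 0},{"fingers": 0,"tx": -0.02,"ty": -0.12,"tz": 0,"roll": 0},{"fingers": 0,"tx": -0.03,"ty": -0.18,"tz": 0,"roll": 0},{"fingers": 0,"tx": -0.03,"ty": -0.24,"tz": 0,"roll": 0},{"fingers": 0,"tx": -0.04,"ty": -0.3,"tz": 0,"roll": 0},{"fingers": 0,"tx": -0.05,"ty": -0.36,"tz": 0,"roll": 0},{"fingers": 0,"tx": -0.06,"ty": -0.4,"tz": 0,"roll": 0},{"fingers": 0,"tx": -0.06,"ty": -0.4,"tz": 0,"roll": 0},{"fingers": 0,"tx": -0.06,"ty": -0.4,"tz": 0,"roll": 0},{"fingers": 0,"tx": -0.06,"ty": -0.4,"tz": 0,"roll": 0}]'

```text
time_s: 57.5
position: [0.5162, -0.3414, 0.0306]
ee_rot: [0.705, -0.05, 0.05, -0.705]
ft_force: [-0.8, 3.5, -1.2]
opening: -0.004
```

>>> send_rows --series '[{"fingers": 0,"tx": -0.01,"ty": -0.05,"tz": 0,"roll": 0},{"fingers": 0,"tx": -0.01,"ty": -0.1,"tz": 0,"roll": 0},{"fingers": 0,"tx": -0.02,"ty": -0.15,"tz": 0,"roll": 0},{"fingers": 0,"tx": -0.03,"ty": -0.2,"tz": 0,"roll": 0},{"fingers": 0,"tx": -0.04,"ty": -0.25,"tz": 0,"roll": 0},{"fingers": 0,"tx": -0.04,"ty": -0.3,"tz": 0,"roll": 0},{"fingers": 0,"tx": -0.05,"ty": -0.32,"tz": 0,"roll": 0},{"fingers": 0,"tx": -0.05,"ty": -0.32,"tz": 0,"roll": 0},{"fingers": 0,"tx": -0.05,"ty": -0.32,"tz": 0,"roll": 0},{"fingers": 0,"tx": -0.05,"ty": -0.32,"tz": 0,"roll": 0}]'

```text
time_s: 58.5
position: [0.5152, -0.3487, 0.0306]
ee_rot: [-0.705, 0.05, -0.05, 0.706]
ft_force: [-0.1, 4.7, -1.1]
opening: 0.002
```

>>> send_rows --series '[{"fingers": 0,"tx": -0.01,"ty": -0.04,"tz": 0,"roll": 0},{"fingers": 0,"tx": -0.01,"ty": -0.08,"tz": 0,"roll": 0},{"fingers": 0,"tx": -0.02,"ty": -0.12,"tz": 0,"roll": 0},{"fingers": 0,"tx": -0.02,"ty": -0.16,"tz": 0,"roll": 0},{"fingers": 0,"tx": -0.03,"ty": -0.2,"tz": 0,"roll": 0},{"fingers": 0,"tx": -0.03,"ty": -0.24,"tz": 0,"roll": 0},{"fingers": 0,"tx": -0.03,"ty": -0.24,"tz": 0,"roll": 0},{"fingers": 0,"tx": -0.03,"ty": -0.24,"tz": 0,"roll": 0},{"fingers": 0,"tx": -0.03,"ty": -0.24,"tz": 0,"roll": 0},{"fingers": 0,"tx": -0.03,"ty": -0.24,"tz": 0,"roll": 0}]'

```text
time_s: 59.5
position: [0.5144, -0.3545, 0.0306]
ee_rot: [-0.705, 0.05, -0.049, 0.706]
ft_force: [-0.4, 5.9, -0.4]
opening: 0.003
```

```bash
python3 - <<'E'
from h import *
st(); c=shot("top","t35",(280,150,440,300),4);shot("side","s35",(220,40,400,200),4)
E
```

```text
t 59.5 p [ 0.5144 -0.3545  0.0306] jawx [ 0.99  -0.14  -0.001] app [-0.     0.002 -1.   ] [0.14  0.99  0.002] F [-0.42  5.93 -0.43] T [ 1.177  0.104 -0.034] op 0.003 q [-0.11  0.77  0.86  1.82 -0.73  0.91  0.96]
```

View pics/s35.png

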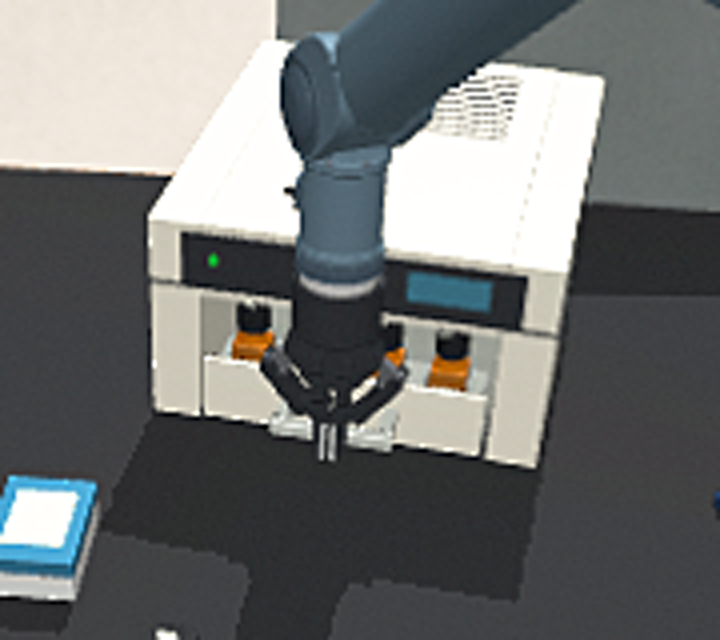

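>>> send_rows --series '[{"fingers": 0,"tx": -0.01,"ty": -0.04,"tz": 0,"roll": 0},{"fingers": 0,"tx": -0.01,"ty": -0.08,"tz": 0,"roll": 0},{"fingers": 0,"tx": -0.02,"ty": -0.12,"tz": 0,"roll": 0},{"fingers": 0,"tx": -0.02,"ty": -0.16,"tz": 0,"roll": 0},{"fingers": 0,"tx": -0.03,"ty": -0.2,"tz": 0,"roll": 0},{"fingers": 0,"tx": -0.03,"ty": -0.2,"tz": 0,"roll": 0},{"fingers": 0,"tx": -0.03,"ty": -0.2,"tz": 0,"roll": 0},{"fingers": 0,"tx": -0.03,"ty": -0.2,"tz": 0,"roll": 0},{"fingers": 0,"tx": -0.03,"ty": -0.2,"tz": 0,"roll": 0},{"fingers": 0,"tx": -0.03,"ty": -0.2,"tz": 0,"roll": 0}]'

```text
time_s: 60.6
position: [0.5138, -0.3583, 0.0306]
ee_rot: [-0.704, 0.05, -0.049, 0.707]
ft_force: [-0.7, 7.9, 2.3]
opening: -0.002
```

>>> send_rows --series '[{"fingers": 0,"tx": -0.01,"ty": -0.04,"tz": 0,"roll": 0},{"fingers": 0,"tx": -0.01,"ty": -0.08,"tz": 0,"roll": 0},{"fingers": 0,"tx": -0.02,"ty": -0.12,"tz": 0,"roll": 0},{"fingers": 0,"tx": -0.02,"ty": -0.16,"tz": 0,"roll": 0},{"fingers": 0,"tx": -0.02,"ty": -0.16,"tz": 0,"roll": 0},{"fingers": 0,"tx": -0.02,"ty": -0.16,"tz": 0,"roll": 0},{"fingers": 0,"tx": -0.02,"ty": -0.16,"tz": 0,"roll": 0},{"fingers": 0,"tx": -0.02,"ty": -0.16,"tz": 0,"roll": 0},{"fingers": 0,"tx": -0.02,"ty": -0.16,"tz": 0,"roll": 0},{"fingers": 0,"tx": -0.02,"ty": -0.16,"tz": 0,"roll": 0}]'

```text
time_s: 61.6
position: [0.5138, -0.3584, 0.0306]
ee_rot: [-0.701, 0.05, -0.048, 0.71]
ft_force: [-1.3, 13.9, 7.8]
opening: 0.002
```

>>> send_rows --series '[{"fingers": 0,"tx": 0.02,"ty": 0.15,"tz": 0,"roll": 0},{"fingers": 0,"tx": 0.04,"ty": 0.3,"tz": 0,"roll": 0},{"fingers": 0,"tx": 0.06,"ty": 0.45,"tz": 0,"roll": 0},{"fingers": 0,"tx": 0.09,"ty": 0.6,"tz": 0,"roll": 0},{"fingers": 0,"tx": 0.12,"ty": 0.8,"tz": 0,"roll": 0},{"fingers": 0,"tx": 0.16,"ty": 1.1,"tz": 0,"roll": 0},{"fingers": 0,"tx": 0.2,"ty": 1.4,"tz": 0,"roll": 0},{"fingers": 0,"tx": 0.26,"ty": 1.8,"tz": 0,"roll": 0},{"fingers": 0,"tx": 0.32,"ty": 2.2,"tz": 0,"roll": 0},{"fingers": 0,"tx": 0.4,"ty": 2.8,"tz": 0,"roll": 0}]'

```text
time_s: 62.6
position: [0.5231, -0.2943, 0.031]
ee_rot: [0.706, -0.05, 0.05, -0.705]
ft_force: [-0.7, -0.4, -0.6]
opening: -0.0
```

```bash
python3 - <<'E'
from h import *
st(); c=shot("top","t36",(280,150,440,300),4);shot("side","s36",(220,40,400,200),4)
E
```

```text
t 62.6 p [ 0.5231 -0.2943  0.031 ] jawx [ 0.99  -0.141  0.001] app [ 0.    -0.001 -1.   ] [ 0.141  0.99  -0.001] F [-0.7  -0.37 -0.59] T [ 0.017 -0.014  0.034] op -0.0 q [-0.23  0.73  0.88  1.88 -0.73  0.88  0.87]
```

View pics/s36.png

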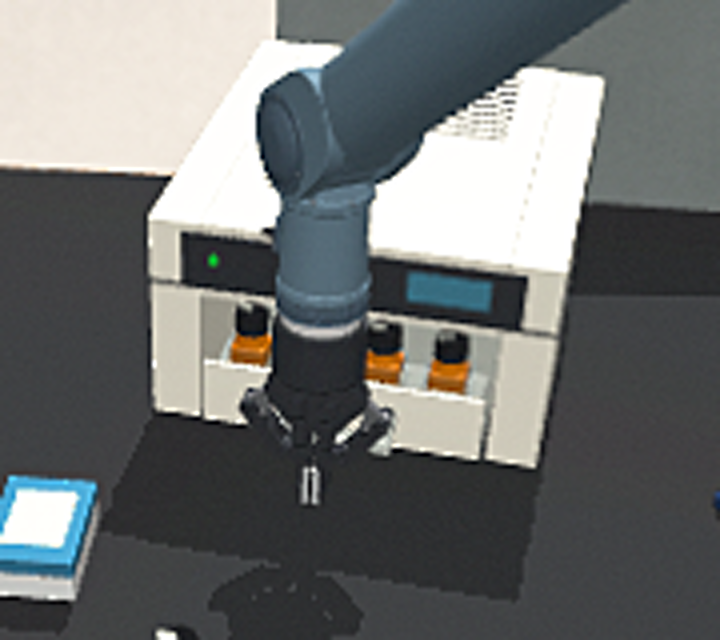

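View pics/t36.png

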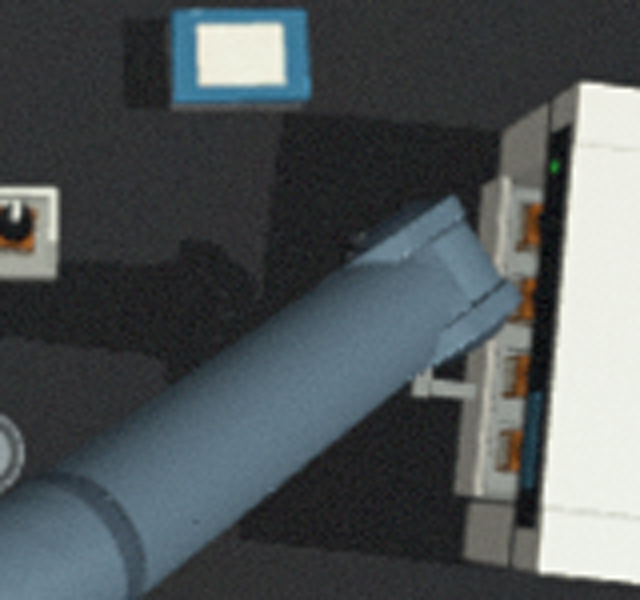

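>>> send_rows --series '[{"fingers": 0,"tx": 0.1,"ty": 0.8,"tz": 0,"roll": 0},{"fingers": 0,"tx": 0.2,"ty": 1.8,"tz": 0.4,"roll": 0},{"fingers": 0,"tx": 0.2,"ty": 2.8,"tz": 1.2,"roll": 0},{"fingers": 0,"tx": 0.1,"ty": 3.6,"tz": 2.6,"roll": 0},{"fingers": 0,"tx": 0,"ty": 4.2,"tz": 4.2,"roll": 0},{"fingers": 0,"tx": -1,"ty": 5.0,"tz": 5.8,"roll": 0},{"fingers": 0,"tx": -2,"ty": 6.2,"tz": 6.8,"roll": 0},{"fingers": 0,"tx": -3,"ty": 7.6,"tz": 7.0,"roll": 0},{"fingers": 0,"tx": -3,"ty": 9.2,"tz": 7.0,"roll": 0},{"fingers": 0,"tx": -3,"ty": 10.8,"tz": 7.0,"roll": 0}]'

```text
time_s: 63.7
position: [0.447, -0.0521, 0.2031]
ee_rot: [0.706, -0.056, 0.046, -0.705]
ft_force: [-0.4, -0.3, -2.2]
opening: 0.003
```

>>> send_rows --series '[{"fingers": 0,"tx": 0,"ty": 1.6,"tz": 0,"roll": 0},{"fingers": 0,"tx": 0,"ty": 3.2,"tz": 0,"roll": 0},{"fingers": 0,"tx": 0,"ty": 4.8,"tz": 0,"roll": 0},{"fingers": 0,"tx": 0,"ty": 6.4,"tz": 0,"roll": 0},{"fingers": 0,"tx": 0,"ty": 8,"tz": 0,"roll": 0},{"fingers": 0,"tx": 0,"ty": 9.6,"tz": 0,"roll": 0},{"fingers": 0,"tx": 0,"ty": 10.4,"tz": 0,"roll": 0},{"fingers": 0,"tx": 0,"ty": 10.4,"tz": 0,"roll": 0},{"fingers": 0,"tx": 0,"ty": 10.4,"tz": 0,"roll": 0},{"fingers": 0,"tx": 0,"ty": 10.4,"tz": 0,"roll": 0}]'

```text
time_s: 64.7
position: [0.4486, 0.2048, 0.204]
ee_rot: [-0.705, 0.056, -0.047, 0.705]
ft_force: [0.1, -1.0, 0.9]
opening: -0.001
```

```bash
python3 - <<'E'
from h import *
st(); c=shot("top","t37");shot("side","s37")
im=cv2.imread("pics/t37.png")[150:300,240:440];cv2.imwrite("pics/t37c.png",cv2.resize(im,None,fx=4,fy=4,interpolation=cv2.INTER_CUBIC))
g=lambda L:[(240+x/4,150+y/4) for x,y in L]
E
```

```text
t 64.7 p [0.4486 0.2048 0.204 ] jawx [ 0.989 -0.145 -0.012] app [-0.012  0.001 -1.   ] [ 0.145  0.989 -0.   ] F [ 0.11 -1.04  0.93] T [-0.079 -0.011  0.015] op -0.001 q [-1.56  0.23  1.19  2.03 -0.25  1.05 -0.4 ]
```

View pics/t37c.png

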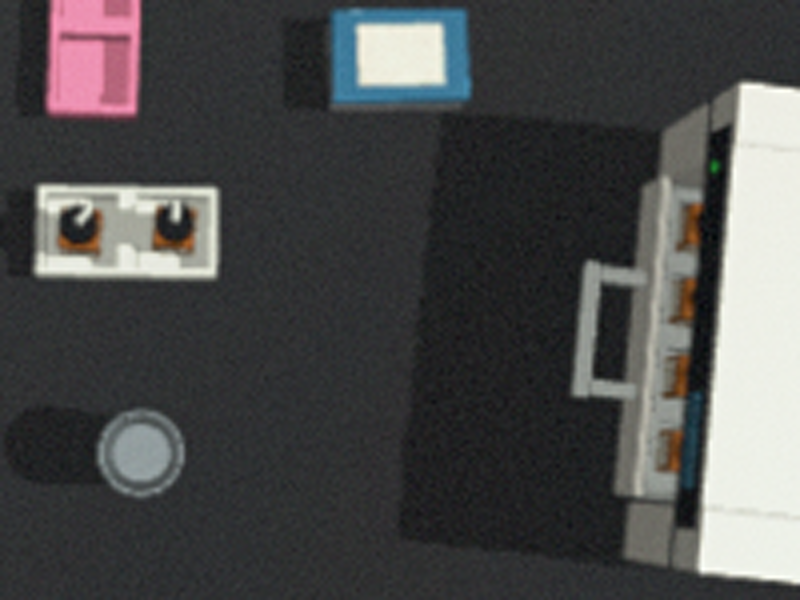

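View pics/s37.png

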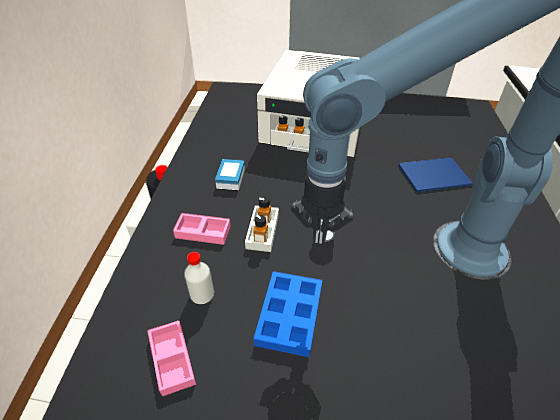

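```bash
python3 - <<'E'
from h import *
c=np.load("pics/t37.npy",allow_pickle=True).item()
a=np.radians(-8.2);ey=np.array([np.cos(a),np.sin(a)]);ex=np.array([ey[1],-ey[0]]);o=np.array([.5036,-.4263])
for uv in([(240+588/4,150+262/4),(240+571/4,150+397/4)],[(310+116/4,160+199/4),(310+99/4,160+333/4)]):
    P=unproj(c,uv,.049)[:,:2]; print(P,(P-o)@ex)
for t in([.5138,-.3584],[.5425,-.1615]):print((np.array(t)-o)@ex+.011)
im=cv2.imread("pics/s37_raw.png")[90:160,250:370];cv2.imwrite("pics/s37c.png",cv2.resize(im,None,fx=5,fy=5,interpolation=cv2.INTER_CUBIC))
E
```

```text
[[ 0.56609576 -0.36911993]
 [ 0.4576331  -0.35072369]] [-0.06550918 -0.06824743]
[[ 0.58743877 -0.21374156]
 [ 0.48004246 -0.19668796]] [-0.22234313 -0.22390455]
-0.057660621202435106
-0.2566410114655269
```

View pics/s37c.png

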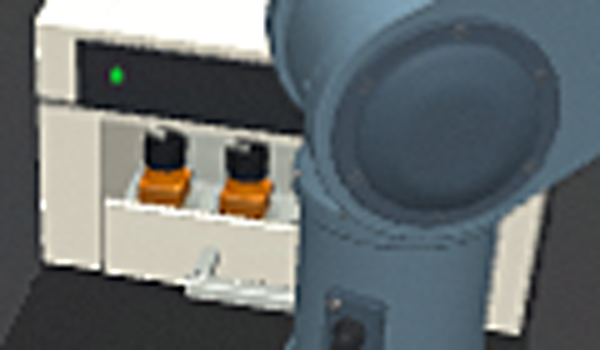

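>>> send_rows --series '[{"fingers": 0,"tx": 0,"ty": 0.5,"tz": 0.2,"roll": 0},{"fingers": 0,"tx": 0,"ty": 1,"tz": 0.5,"roll": 0},{"fingers": 0,"tx": 0,"ty": 2,"tz": 1,"roll": 0},{"fingers": 0,"tx": 0,"ty": 2,"tz": 1,"roll": 0},{"fingers": 0,"tx": 0,"ty": 2,"tz": 1,"roll": 0},{"fingers": 0,"tx": 0,"ty": 2,"tz": 1,"roll": 0},{"fingers": 0,"tx": 0,"ty": 2,"tz": 1,"roll": 0},{"fingers": 0,"tx": 0,"ty": 2,"tz": 1,"roll": 0},{"fingers": 0,"tx": 0,"ty": 2,"tz": 1,"roll": 0},{"fingers": 0,"tx": 0,"ty": 2,"tz": 1,"roll": 0}]'

```text
time_s: 65.8
position: [0.4482, 0.2572, 0.2289]
ee_rot: [-0.705, 0.054, -0.046, 0.706]
ft_force: [0.3, 0.1, -0.3]
opening: -0.001
```

```bash
python3 - <<'E'
from h import *
st(); shot("top","t38");shot("side","s38",(160,40,400,260),3)
E
```

```text
t 65.8 p [0.4482 0.2572 0.2289] jawx [ 0.99  -0.142 -0.012] app [-0.012  0.002 -1.   ] [ 0.142  0.99  -0.   ] F [ 0.27  0.09 -0.3 ] T [-0.004 -0.065  0.009] op -0.001 q [-1.61  0.26  1.17  1.95 -0.27  1.11 -0.47]
```

View pics/t38.png

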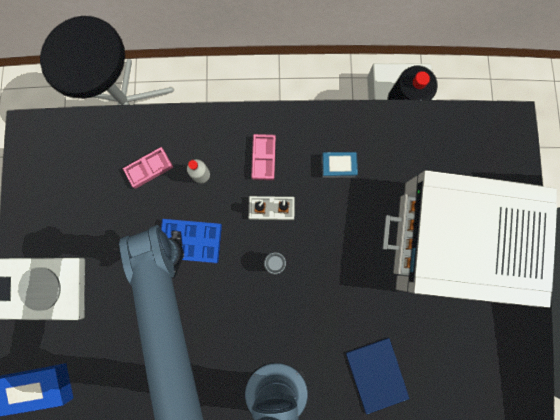

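View pics/s38.png

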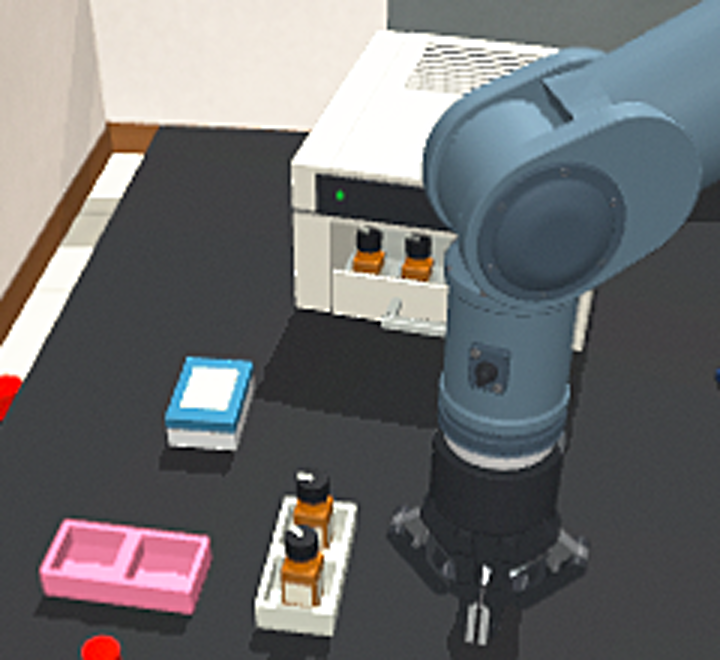

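All is in place and the tray has stayed in, so I am handing the job in.

```bash
python3 -c "
from workcell import robot
print(robot.close_job())"
```

```text
the job is handed in; nothing more can be done
None
```

The job is done and handed in at about 66 s. All six bottles are sorted, and the autosampler tray is latched in.

- **Twist test:** I twisted each cap about 32° at a 20 N grip. On four bottles the fingers slipped round the cap by about 28–30°, so I took them as tight; they stand in wells 1 to 4. On two bottles the cap turned fully with the fingers, so they are loose; they stand in the two compartments of the white tray. The wrist torque reading was too noisy to use, so these verdicts rest on the white lines in the pictures.
- **White tray:** It was knocked about 1 cm aside partway through, with one bottle already in it. I measured it again before placing the second.
- **Sampler tray:** I pressed it slowly to its stop, where the force rose to about 14 N, then let go. The handle came back about 10 mm, measured at roughly 156 mm in from where it started. It had not moved in the later pictures.
- **Last pictures:** Both loose bottles stand upright with their caps on, and the beaker, wash bottle and septa box look unmoved. All four bottles in the sampler were upright before I pushed the tray in. In the last side pictures the arm hides two of them, and the top view shows only the bodies of all four under the housing edge.

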